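Empty the used coffee capsules and close the bin

TASK

Put every used coffee capsule on the worktop into the white tipping skip, then push the skip over past its balance point, all the way, so that it empties into the bin beneath. Ease the skip gently back upright without letting it drop or bang, and then put the lid on the bin and press it down until it is fully home, with all the capsules inside. Leave the mug, the jar and the spoon alone.

Things in the scene. Friction and masses are not known exactly. Their poses are not given: they have to be found in the camera images.
- station: Capsule station, fixed on the worktop: steel base plate 180 (x) x 345 (y) x 8 mm; on it, towards the station's -y, an open square aluminium bin and, towards +y, a white tipping skip between two thin posts. Origin on the worktop; its y runs lengthwise, z up; yaw within 0.25 rad of the world's.
- bin_mouth (a point): Centre of the bin's open mouth at rim level, 87 mm above the worktop; axes as the station's. The bin is square, 158 mm outside, 150 mm inside, walls 4 mm, inner floor 75 mm below the rim.
- catch (a point): Tip of one of four small sprung round catches, one in the middle of each inner wall of the bin, 9 mm below the rim, standing 6.5 mm into the mouth. The lid laid on them stays about 7 mm proud; pressed straight down with about 10 to 15 N in all, they give way, it goes home and they grip it.
- hinge (a point): Middle of the skip's hinge axis, which runs level along the station's x, 154 mm above the worktop, 141 mm from the bin's centre towards the station's +y. The two side posts (6 mm thick, outer faces 77 mm either side, 32 mm wide in y) end 16 mm above it.
- skip (a joint): Tilt of the skip, rad: 0 upright on its stop, growing as its top goes over towards the bin (station -y), 1.92 fully tipped on its stop. Its weight (0.5 kg) holds it at both ends: 1 to 4 N on the bar pushes it past balance at 0.6 to 0.8 rad, then it falls over by itself and stays. Brought back past balance it drops upright and bangs unless held.
- skip_floor (a point): Centre of the skip's flat inner floor, turning with the skip; upright its axes are the station's and it lies 60 mm (+y) and 30 mm (up) from the hinge, 184 mm above the worktop. Inside the skip is 122 mm wide (x) and 60 mm deep, the floor 80 mm long (y), the back wall (+y) upright, walls 4 mm; its rim is 244 mm above the worktop.
- skip_lip (a point): Middle of the lip of the skip's sloping front, over which the contents slide out; turns with the skip. Upright: 30 mm (-y) and 90 mm (up) from the hinge. Fully tipped: just inside and above the bin's mouth.
- skip_bar (a point): Middle of the skip's dark bail handle, a round bar 12 mm thick, 90 mm long, along the station's x, on two arms 45 mm above the back wall's rim; swings at 169 mm about the hinge. Upright: 102 mm (+y), 135 mm (up) from the hinge, 289 mm above the worktop. Tipped: 162 mm (-y), 50 mm (up), free all round, 43 mm from the back rim.
- lid: The bin's loose lid, 0.22 kg, plug down on the worktop: aluminium plate 166 x 166 x 6 mm over a square dark plug 142 x 142 x 10 mm that enters the bin's mouth with 4 mm to spare each side, and a grip block on top. Origin: centre of the plug's underside, z up. Fully home the plate lies on the rim and the origin is 10 mm below bin_mouth.
- lid_grip (a point): Centre of the black grip block on the lid: 20 mm (lid x) x 60 mm (lid y) x 35 mm high, from 16 to 51 mm above the lid's origin. The lid fits in any quarter turn; with the block's long side along the station's y the gripper has most room beside the skip.
- capsule0: Used coffee capsule of bare copper-coloured metal, a stubby eight-sided cone 35 mm across at the foot, tapering to 29 mm at 24 mm and 22 mm at its top, 28 mm high, 20 g. Origin: centre of the wide foot; its z axis runs from foot to top. Stands on its foot at the start. May be absent.
- capsule1: Another used capsule, the same as capsule0. May be absent.
- capsule2: Another used capsule, the same as capsule0. May be absent.
- capsule3: Another used capsule, the same as capsule0. May be absent.
- capsule4: Another used capsule, the same as capsule0. May be absent.
- mug: Bystander: white mug, 80 mm across, 90 mm high. Origin at its foot.
- jar: Bystander: glass jar, 70 mm across, 110 mm high. Origin at its foot.
- spoon: Bystander: steel spoon, 150 mm long, lying on the worktop.

How it is judged:
On the way, in this order (a step that is already met when the one before it is completed fails the run):
1. all capsules lie in the upright skip (x of capsule0 in the frame of skip_floor between -0.066 and 0.066 m and y of capsule0 in the frame of skip_floor between -0.1 and 0.046 m and z of capsule0 in the frame of skip_floor between -0.01 and 0.07 m and x of capsule1 in the frame of skip_floor between -0.066 and 0.066 m and y of capsule1 in the frame of skip_floor between -0.1 and 0.046 m and z of capsule1 in the frame of skip_floor between -0.01 and 0.07 m and x of capsule2 in the frame of skip_floor between -0.066 and 0.066 m and y of capsule2 in the frame of skip_floor between -0.1 and 0.046 m and z of capsule2 in the frame of skip_floor between -0.01 and 0.07 m and x of capsule3 in the frame of skip_floor between -0.066 and 0.066 m and y of capsule3 in the frame of skip_floor between -0.1 and 0.046 m and z of capsule3 in the frame of skip_floor between -0.01 and 0.07 m and x of capsule4 in the frame of skip_floor between -0.066 and 0.066 m and y of capsule4 in the frame of skip_floor between -0.1 and 0.046 m and z of capsule4 in the frame of skip_floor between -0.01 and 0.07 m and value of joint skip below 0.12 rad), for 0.2 s.
2. the skip is tipped over all the way (value of joint skip above 1.75 rad), for 0.2 s.
3. the skip is upright again and all capsules are in the bin (value of joint skip below 0.08 rad and x of capsule0 in the frame of bin_mouth between -0.079 and 0.079 m and y of capsule0 in the frame of bin_mouth between -0.079 and 0.079 m and z of capsule0 in the frame of bin_mouth between -0.086 and -0.002 m and x of capsule1 in the frame of bin_mouth between -0.079 and 0.079 m and y of capsule1 in the frame of bin_mouth between -0.079 and 0.079 m and z of capsule1 in the frame of bin_mouth between -0.086 and -0.002 m and x of capsule2 in the frame of bin_mouth between -0.079 and 0.079 m and y of capsule2 in the frame of bin_mouth between -0.079 and 0.079 m and z of capsule2 in the frame of bin_mouth between -0.086 and -0.002 m and x of capsule3 in the frame of bin_mouth between -0.079 and 0.079 m and y of capsule3 in the frame of bin_mouth between -0.079 and 0.079 m and z of capsule3 in the frame of bin_mouth between -0.086 and -0.002 m and x of capsule4 in the frame of bin_mouth between -0.079 and 0.079 m and y of capsule4 in the frame of bin_mouth between -0.079 and 0.079 m and z of capsule4 in the frame of bin_mouth between -0.086 and -0.002 m), for 0.2 s.
4. the lid is pressed fully home on the bin (z of lid in the frame of bin_mouth between -0.014 and -0.0075 m and horizontal distance between lid and bin_mouth below 0.008 m and angle between lid's own z axis and vertical below 0.04 rad), for 0.2 s.
At the end, for the whole second after the job is handed in: All capsules lie in the bin below its rim; the lid is centred on the bin within 8 mm, level within 0.04 rad and fully home (no more than 2.5 mm proud) and at rest; the skip stands upright (tilt under 0.08 rad) (all of step 3 and all of step 4 and linear speed of lid below 0.02 m/s); the robot touches nothing.
It fails at once if the skip is let bang back upright (faster than 1.5 rad/s in the last 0.35 rad) (value of joint skip below 0.35 rad and velocity of joint skip below -1.5 rad/s).
It fails at once if the mug, the jar or the spoon is moved by more than 40 mm (distance of any of mug, jar, spoon from where it was at the start of the episode above 0.04 m).
Of capsule0, capsule1, capsule2, capsule3, capsule4 only 3 to 5 are there at a start; the rules pass over those that are not, and their reading is None.
At some moment in a run one of capsule0, capsule1, capsule2, capsule3, capsule4 may be knocked a few centimetres aside while the robot is not near it.
Once in a run the grip may slacken for a moment while it holds something.
It also fails if it takes over 210 s, if anything falls off the work surface, if the arm or the gripper's body presses on something with over 40 N, if the wrist force passes 120 N, or if a joint passes its speed limit or range.

ROBOT

A 6-joint arm with a two-finger parallel gripper is mounted at the origin on the work surface. World frame = base frame: x ahead of the robot, y to its left, z up, the work surface at z = 0. Lengths are in m, angles in rad, forces in N, time in s.
With the tool pointing down it reaches from about 0.3 to 0.85 m from the base axis. Payload 4.2 kg.
Tool frame: the origin (TCP) lies midway between the tips of the shut fingers; the grasp point (between the pads) lies 19 mm behind it; z points along the fingers, y is the line along which they close (so a half turn about z gives the same grasp; the last joint's range is limited). The gripper opens to 91 mm and grips with 3 to 60 N. Pads are 32 mm wide; open, the fingers measure 118 mm over their backs; the gripper's body (76 mm by 178 mm) begins 60 mm behind the grasp point.
Start: joints at [-1.279, 0.32, 1.565, -0, 1.257, -0.02], TCP at [0.176, -0.547, 0.214] pointing down, gripper open.
Joint ranges: [-3.11, 3.11], [-0.84, 2.01], [0.21, 2.61], [-1.34, 4.49], [0.05, 2.63], [-2.56, 2.56]. Speed limits (rad/s): [2.57, 2.57, 3.14, 3.14, 3.14, 3.14].

INTERFACE

Orientations are given as a unit quaternion [x, y, z, w].
In Python, from station import manip, imaging gives the robot as it stands.
- The arm moves only by the tool move_arm, never from a script. Its argument "motion" is a list of rows, each an object of numbers: "rx", "ry", "rz": the turn, a rotation vector about the tool's x, y, z in degrees; "x", "y", "z": the shift along the tool's x, y, z in mm; "jaw": the closure, from -1 (fully open) to 1 (shut). A call has 1 to 5 rows; each row is the pose to reach, as a shift and turn from the pose commanded when the call began, along the tool's axes at that moment; what a row does not reach only later rows make up. A row lasts 1/12 s, in which the tool goes at most 41.7 mm and 7.16 degrees, less where a joint would pass 70% of its speed; a pose out of reach is approached as far as the arm can. A call with a gripper value outside its range is refused whole. The fingers move at their own pace and stop on an object; "squeeze" is the grip in N (left out, the last holds). Time passes only in rows, so rows that repeat a pose let the fingers close. It gives the time, the measured TCP pose, the force, the opening and the grip force at its end, in the units of the state.
- manip.observe(): the state, without advancing time (a new reading comes with each control period).
- imaging.read_camera(name): name is "side" or "top" or "wrist"; returns a dict with "img" (400x640x3 uint8, red, green, blue), "depth" (400x640 float32, m along the optical axis (not along the pixel's ray), 0 where there is no reading), "camera_matrix" (3x3 intrinsics, pixels), "world_to_cam" (4x4, takes a point from world to camera coordinates); the wrist camera has in their place "tool_from_camera" (4x4, takes a point from camera to tool coordinates, whose origin is the TCP and whose axes are the flange's). Camera axes: x right, y down, z forward; pixel columns grow to the right and rows downward; lengths in m; the calibration is good to about 2 mm. The wrist camera is an equidistant fisheye: a pixel r from the principal point sees the ray r / f radians off the axis. A picture is of the moment at which its call begins: read the wrist's pose just before it.
- manip.hand_in(): hands the job in; it is judged then, once.
The state is a dict: "time": time; "joint_pos": joint angles; "joint_vel": joint speeds; "tau": joint torques, N m; "tool_pos": TCP position; "tool_rot": TCP orientation; "force": force on the tool from outside, world axes, zero at the start; "torque": the same for the moment, N m; "finger_gap": finger opening in m; "finger_force": force on a finger pad.
Only numpy, scipy, OpenCV 4.12 (cv2) and the standard library are available. Lean on these libraries where they do the work, as an engineer would, in place of code of your own. Each camera call takes 0.05 s, during which the arm holds its last target. There are 200 camera calls.

## Working session

There is one attempt and no reset: what is moved stays moved. The work goes in short steps, Python scripts to look and compute and a tool call to move; the robot and the scene stay as the last step left them, time stands still between calls to the robot, and variables do not carry over. Pictures are saved under pics/ and viewed, at most 14 in all, crops included, and the job is handed in when it is done.

Besides the shell and the picture viewer there is one more tool, called after "Call:" as name(argument=value, ...) on one line, values as JSON. move_arm: Moves the arm, as the interface text tells. Its arguments: {"type":"object","properties":{"motion":{"type":"array","items":{"type":"object","properties":{"rx":{"type":"number"},"ry":{"type":"number"},"rz":{"type":"number"},"x":{"type":"number"},"y":{"type":"number"},"z":{"type":"number"},"jaw":{"type":"number"}}}},"squeeze":{"type":"number"}},"required":["motion"]}

```bash
mkdir -p pics; ls; cat > h.py <<'E'
import numpy as np, cv2
from scipy.spatial.transform import Rotation as R
from station import manip, imaging
def cam(n):
    d=imaging.read_camera(n); return d
def cloud(d):
    K=d["camera_matrix"]; z=d["depth"]; v,u=np.mgrid[:400,:640]
    P=np.stack([(u-K[0,2])/K[0,0]*z,(v-K[1,2])/K[1,1]*z,z,np.ones_like(z)],-1)
    W=P@np.linalg.inv(d["world_to_cam"]).T; W=W[...,:3]; W[z==0]=np.nan; return W
def save(n,img,crop=None,s=1):
    if crop: a,b,c,e=crop; img=img[b:e,a:c]
    cv2.imwrite("pics/"+n,cv2.resize(img[...,::-1],None,fx=s,fy=s,interpolation=cv2.INTER_CUBIC))
E
python3 - <<'E'
from h import *
s=manip.observe(); print(s)
for n in("top","side"):
    d=cam(n); np.savez(n+".npz",img=d["img"],W=cloud(d)); save(n+"0.png",d["img"],s=1.25)
    print(d["camera_matrix"],np.linalg.inv(d["world_to_cam"]))
E
```

```text
pics
{'time': 0.0, 'joint_pos': array([-1.27897569e+00,  3.20296913e-01,  1.56567493e+00,  8.74193214e-06,
        1.25737427e+00, -1.99949816e-02]), 'joint_vel': array([-0.00170858, -0.00180868,  0.00026201, -0.00031801, -0.00171101,
        0.0018302 ]), 'tau': array([-1.27085532e-03, -4.12466490e+01, -2.31981343e+01,  7.24737416e-02,
        4.58451617e-02, -1.65470283e-04]), 'tool_pos': array([ 0.17626539, -0.54679312,  0.21311899]), 'tool_rot': array([ 9.87870806e-01,  1.55275567e-01, -1.14673797e-04, -8.69207891e-04]), 'force': array([-0.46050749,  0.86410513,  0.15069697]), 'torque': array([ 0.0648986 , -0.00292512, -0.00032484]), 'finger_force': 0.0, 'finger_gap': 0.09104053089064222}
[[431.9106934    0.         316.37104084]
 [  0.         431.9106934  204.79092234]
 [  0.           0.           1.        ]] [[-2.78713621e-02 -9.91339892e-01  1.28329289e-01  3.57444140e-01]
 [-9.99610965e-01  2.77757628e-02 -2.53486541e-03  1.70140177e-02]
 [-1.05153068e-03 -1.28350015e-01 -9.91728374e-01  1.64603024e+00]
 [ 0.00000000e+00  0.00000000e+00  0.00000000e+00  1.00000000e+00]]
[[419.81649579   0.         319.14054966]
 [  0.         419.81649579 195.87115014]
 [  0.           0.           1.        ]] [[ 0.90835075 -0.22776074  0.35074772  0.00542101]
 [-0.41819856 -0.50066141  0.75792356 -1.09448392]
 [ 0.00298062 -0.83514262 -0.55002538  1.01332226]
 [ 0.          0.          0.          1.        ]]
```

View pics/top0.png

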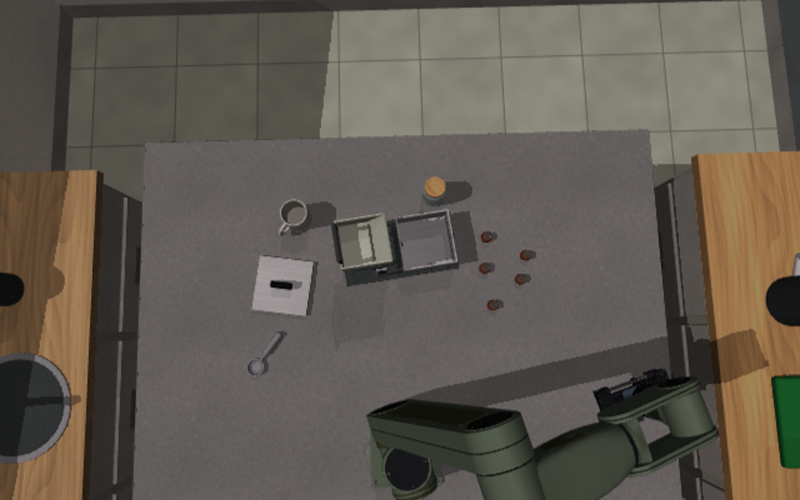

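View pics/side0.png

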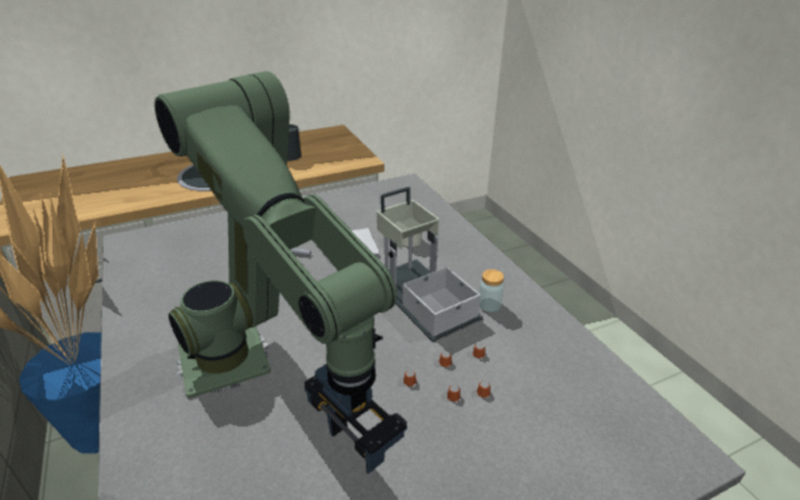

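The top view shows five capsules at about (487,237), (526,255), (485,268), (520,279) and (493,305). It also shows the bin (426,240), skip (365,243), lid (283,286), mug (293,212), jar (434,188) and spoon (265,355). In the side view the bar is the upright loop at (396,195).

```bash
cat >> h.py <<'E'
def caps(W,img,zr=(-.01,.3)):
    hsv=cv2.cvtColor(img,cv2.COLOR_RGB2HSV)
    m=((hsv[...,0]<14)&(hsv[...,1]>110)&(hsv[...,2]>40)).astype(np.uint8)
    n,l,st,c=cv2.connectedComponentsWithStats(m); o=[]
    for i in range(1,n):
        p=W[l==i]; p=p[np.isfinite(p[:,0])]
        if len(p)<8 or not(zr[0]<np.median(p[:,2])<zr[1]) or not .1<np.median(p[:,0])<.9: continue
        t=p[p[:,2]>p[:,2].max()-.012]
        o.append((c[i].round(),len(p),((p.max(0)+p.min(0))/2).round(4),t.mean(0).round(4),p[:,2].max().round(3)))
    return o
def rect(W,x0,x1,y0,y1,z0,z1):
    p=W.reshape(-1,3); k=(p[:,0]>x0)&(p[:,0]<x1)&(p[:,1]>y0)&(p[:,1]<y1)&(p[:,2]>z0)&(p[:,2]<z1); return p[k]
E
python3 - <<'E'
from h import *
for n in("top","side"):
    f=np.load(n+".npz"); W=f["W"]; print(n)
    for c in caps(W,f["img"]): print(*c)
    print("table",np.nanmedian(rect(W,.3,.5,-.5,-.3,-.03,.03)[:,2]))
    for nm,b in dict(lid=(.2,.65,.15,.45,.009,.024),grip=(.2,.6,.15,.45,.035,.06),binrim=(.3,.8,-.25,.12,.08,.093),skiprim=(.3,.8,-.1,.25,.235,.253),bar=(.3,.8,-.05,.3,.27,.31),jar=(.6,.9,-.2,.05,.1,.13),mug=(.5,.9,.15,.4,.08,.1)).items():
        p=rect(W,*b)
        if len(p)<5: print(nm,len(p));continue
        r=cv2.minAreaRect((p[:,:2]*1000).astype(np.float32)); print(nm,len(p),np.round(r[0],1),np.round(r[1],1),round(r[2],2),p[:,2].max().round(3))
E
```

```text
top
[388. 190.] 30 [ 0.6202 -0.2647  0.015 ] [ 0.6163 -0.2614  0.0263] 0.032
[419. 205.] 30 [ 0.5614 -0.3838  0.0139] [ 0.5598 -0.3777  0.0252] 0.029
[386. 215.] 30 [ 0.5243 -0.2546  0.0118] [ 0.5217 -0.2504  0.0233] 0.029
[414. 224.] 28 [ 0.4875 -0.3585  0.0152] [ 0.4878 -0.355   0.0244] 0.031
[392. 244.] 25 [ 0.4131 -0.2685  0.0152] [ 0.4139 -0.2676  0.0241] 0.029
table 0.0010729935794027146
lid 2005 [425.7 300.9] [448.6 297.8] 0.02 0.024
grip 91 [489.9 356.4] [59.3 19.6] 81.05 0.059
binrim 286 [647.1 -70.8] [249.8 167.4] 8.51 0.093
skiprim 281 [583.5  97.9] [131.4 137.3] 7.53 0.252
bar 123 [573.6 164.1] [99.6 12.2] 7.94 0.301
jar 225 [ 758.9 -107.9] [59.5 58.7] 0.36 0.122
mug 103 [698.1 310.3] [79.4 78.1] 1.88 0.098
side
[383. 282.] 57 [ 0.6195 -0.2729  0.0163] [ 0.6185 -0.2762  0.0236] 0.03
[356. 289.] 62 [ 0.5232 -0.2607  0.0158] [ 0.5223 -0.2636  0.0227] 0.029
[328. 304.] 63 [ 0.4121 -0.2811  0.0172] [ 0.4107 -0.2855  0.0257] 0.032
[386. 313.] 68 [ 0.5589 -0.3884  0.0166] [ 0.557  -0.3923  0.0256] 0.032
[363. 316.] 68 [ 0.4879 -0.3684  0.0172] [ 0.4864 -0.3727  0.0241] 0.031
table 0.0024836059545264577
lid 315 [430.8 298.9] [282.3 448.3] 87.41 0.024
grip 0
binrim 499 [646.4 -37.3] [256.2 248.6] 9.87 0.093
skiprim 302 [584.6  98.5] [135.8 141.7] 7.81 0.252
bar 108 [574.6 160.7] [101.8  17.3] 11.04 0.302
jar 177 [ 758.7 -106.9] [62.5 60.9] 86.84 0.118
mug 5 [620.2 154.6] [11.8  4. ] 65.11 0.098
```

```bash
cat >> h.py <<'E'
def to(*t):
    s=manip.observe(); r=R.from_quat(s["tool_rot"])
    return [np.round(r.inv().apply(np.array(p)-s["tool_pos"])*1000,1).tolist() for p in t]
Y=np.radians(7.9)
def st2w(b,y,x=0.,z=0.):  # station x,y offsets from bin centre b
    return [b[0]+x*np.cos(Y)-y*np.sin(Y), b[1]+x*np.sin(Y)+y*np.cos(Y), z]
def look():
    for n in("top","side"):
        d=cam(n); print(n,[(c[1],c[2].tolist(),c[3].tolist()) for c in caps(cloud(d),d["img"])])
E
python3 - <<'E'
from h import *
f=np.load("top.npz"); W=f["W"]; g=np.load("side.npz")["W"]
for w in(W,g):
  p=rect(w,.5,.72,-.18,.02,.082,.092)
  # in station axes
  R2=np.array([[np.cos(Y),np.sin(Y)],[-np.sin(Y),np.cos(Y)]]); q=p[:,:2]@R2.T
  print(len(p),np.percentile(q,[1,99],axis=0).round(4))
  h,e=np.histogram(q[:,1],bins=30); print(h,e[[0,-1]]);h,e=np.histogram(q[:,0],bins=30); print(h,e[[0,-1]])
  b=rect(w,.5,.65,.12,.2,.278,.3); q=b[:,:2]@R2.T; print("bar",q.mean(0),q.min(0),q.max(0))
  s=rect(w,.45,.7,-.02,.19,.235,.25); q=s[:,:2]@R2.T; print("skip",q.min(0),q.max(0))
  l=rect(w,.38,.6,.25,.46,.011,.022); r=cv2.minAreaRect((l[:,:2]*1000).astype(np.float32)); print("lid",r)
print(R.from_quat(manip.observe()["tool_rot"]).as_matrix().round(3).tolist()); print(to([.4126,-.2755,.14],[.4126,-.2755,.005]))
E
```

```text
204 [[ 0.5097 -0.2383]
 [ 0.6701 -0.0793]]
[49  7  2  5  4  3  2  4  2  6  3  3  2  4 12  6  3  2  3  2  4  4  6  1
  3  3  5  4 36 14] [-0.23907511 -0.07584327]
[ 6 43  6  3  4  2  4  3  4  3  1  4  2  5  7  7  5  3  5  3  4  4  3  2
  4  3  3  2 10 49] [0.50627412 0.67062762]
bar [0.5890491  0.08327673] [0.54093139 0.07755863] [0.64050262 0.08975956]
skip [ 0.52571315 -0.05202649] [0.6568423 0.0857876]
lid ((481.69708251953125, 350.14288330078125), (183.85452270507812, 189.49270629882812), 81.7994613647461)
327 [[ 0.5111 -0.243 ]
 [ 0.672  -0.0789]]
[ 8 71 21  6  6  9  6  4  8  4  5  7  7  5  9  9  6  5  7  7  3  5  5  7
  5  4  3  8 41 36] [-0.24619844 -0.07726861]
[32 52  7  9  5  5  8  4  6  6  8  4  7  4 16  9  3  4  7  5  6  7  5  6
  5  6  4  7 44 36] [0.50863826 0.67413729]
bar [0.59214874 0.08037348] [0.54044411 0.07158388] [0.64182104 0.08790712]
skip [ 0.52461075 -0.05368874] [0.66036305 0.08808292]
lid ((560.7667846679688, 350.78167724609375), (56.05910110473633, 171.70989990234375), 2.631056070327759)
[[0.952, 0.307, -0.0], [0.307, -0.952, 0.001], [0.0, -0.002, -1.0]]
[[308.2, -185.7, 73.5], [308.2, -185.5, 208.5]]
```

Call:
move_arm(motion=[{"rz": 5}, {"rz": 10}, {"rz": 10}], squeeze=15)

```text
validation failed for argument at $.mo...
```

```bash
python3 -c "
from h import *
print(R.from_quat(manip.observe()['tool_rot']).as_matrix().round(3).tolist(),manip.observe()['tool_pos']); print(to([.4126,-.2755,.14],[.4126,-.2755,.005]))"
```

```text
[[0.952, 0.307, -0.0], [0.307, -0.952, 0.001], [0.0, -0.002, -1.0]] [ 0.17624382 -0.54685158  0.21321638]
[[308.2, -185.7, 73.5], [308.2, -185.5, 208.5]]
```

Call:
move_arm(motion=[{"x": 0, "y": 0, "z": 0, "rx": 0, "ry": 0, "rz": 5, "jaw": -0.3}, {"x": 0, "y": 0, "z": 0, "rx": 0, "ry": 0, "rz": 10, "jaw": -0.3}, {"x": 0, "y": 0, "z": 0, "rx": 0, "ry": 0, "rz": 10, "jaw": -0.3}], squeeze=15)

```text
time: 0.35
tool_pos: [0.1763, -0.547, 0.2135]
tool_rot: [0.998, 0.068, -0.0, -0.0]
force: [-0.2, -0.9, -0.6]
finger_gap: 0.074
finger_force: 0.0
```

```bash
python3 -c "
from h import *
print(R.from_quat(manip.observe()['tool_rot']).as_matrix().round(3).tolist(),manip.observe()); print(to([.4126,-.2755,.14],[.4126,-.2755,.005]))"
```

```text
[[0.991, 0.135, -0.0], [0.135, -0.991, 0.001], [-0.0, -0.001, -1.0]] {'time': 0.35, 'joint_pos': array([-1.27897334e+00,  3.20035658e-01,  1.56510811e+00, -9.42264441e-06,
        1.25738565e+00,  1.55915777e-01]), 'joint_vel': array([ 0.00171687, -0.00130192, -0.0024459 , -0.00046809,  0.0012481 ,
       -0.11632373]), 'tau': array([-3.68977533e-03, -4.12971497e+01, -2.32512617e+01,  8.47242563e-02,
        1.87536230e-02,  6.27169702e-01]), 'tool_pos': array([ 0.17633423, -0.54703775,  0.21348916]), 'tool_rot': array([ 9.97691834e-01,  6.79027637e-02, -1.08353063e-04, -4.55703522e-04]), 'force': array([-0.21892661, -0.93583106, -0.60495507]), 'torque': array([-0.03408044, -0.0308801 , -0.00455992]), 'finger_force': 0.0, 'finger_gap': 0.07401088639553606}
[[270.9, -237.0, 73.7], [270.9, -236.8, 208.7]]
```

Call:
move_arm(motion=[{"x": 135, "y": -118, "z": 37, "jaw": -0.3}, {"x": 135, "y": -118, "z": 37, "jaw": -0.3}, {"x": 135, "y": -118, "z": 37, "jaw": -0.3}, {"x": 135, "y": -118, "z": 37, "jaw": -0.3}, {"x": 135, "y": -118, "z": 37, "jaw": -0.3}])

```text
validation failed for argument at $.mo...
```

Call:
move_arm(motion=[{"x": 136, "y": -119, "z": 37, "jaw": -0.3}, {"x": 136, "y": -119, "z": 37, "jaw": -0.3}, {"x": 136, "y": -119, "z": 37, "jaw": -0.3}, {"x": 136, "y": -119, "z": 37, "jaw": -0.3}, {"x": 136, "y": -119, "z": 37, "jaw": -0.3}])

```text
validation failed for argument at $.mo...
```

```bash
python3 -c "
from h import *
look(); print(manip.observe()['tool_pos'],to([.4126,-.2755,.14],[.4126,-.2755,.005]))"
```

```text
top [(30, [0.619, -0.2639, 0.019], [0.6171, -0.2621, 0.0283]), (30, [0.561, -0.384, 0.0111], [0.5591, -0.3789, 0.0243]), (29, [0.5237, -0.2551, 0.0163], [0.5219, -0.2512, 0.0261]), (28, [0.4872, -0.3593, 0.0175], [0.4875, -0.3543, 0.0282]), (25, [0.4131, -0.2691, 0.0181], [0.4141, -0.2676, 0.0293])]
side [(57, [0.6189, -0.2727, 0.0163], [0.6184, -0.2756, 0.0238]), (60, [0.5243, -0.261, 0.0172], [0.523, -0.2663, 0.0256]), (62, [0.412, -0.2804, 0.0163], [0.4094, -0.2859, 0.0254]), (68, [0.5599, -0.3896, 0.0162], [0.5581, -0.3921, 0.0236]), (70, [0.4871, -0.3667, 0.016], [0.4863, -0.3731, 0.0248])]
[ 0.17633327 -0.54709138  0.21361884] [[271.7, -236.1, 73.7], [271.8, -236.0, 208.7]]
```

Call:
move_arm(motion=[{"x": 135, "y": -118, "z": 37, "rx": 0, "ry": 0, "rz": 0, "jaw": -0.3}, {"x": 135, "y": -118, "z": 37, "rx": 0, "ry": 0, "rz": 0, "jaw": -0.3}, {"x": 135, "y": -118, "z": 37, "rx": 0, "ry": 0, "rz": 0, "jaw": -0.3}, {"x": 135, "y": -118, "z": 37, "rx": 0, "ry": 0, "rz": 0, "jaw": -0.3}, {"x": 135, "y": -118, "z": 37, "rx": 0, "ry": 0, "rz": 0, "jaw": -0.3}])

```text
time: 0.87
tool_pos: [0.2956, -0.4076, 0.1758]
tool_rot: [0.997, 0.071, -0.0, -0.002]
force: [-0.8, 1.1, -0.1]
finger_gap: 0.0592
finger_force: 0.0
```

Call:
move_arm(motion=[{"x": 136, "y": -119, "z": 37, "rx": 0, "ry": 0, "rz": 0, "jaw": -0.3}, {"x": 136, "y": -119, "z": 37, "rx": 0, "ry": 0, "rz": 0, "jaw": -0.3}, {"x": 136, "y": -119, "z": 37, "rx": 0, "ry": 0, "rz": 0, "jaw": -0.3}, {"x": 136, "y": -119, "z": 37, "rx": 0, "ry": 0, "rz": 0, "jaw": -0.3}, {"x": 136, "y": -119, "z": 37, "rx": 0, "ry": 0, "rz": 0, "jaw": -0.3}])

```text
time: 1.28
tool_pos: [0.4141, -0.2718, 0.139]
tool_rot: [0.997, 0.071, -0.0, -0.001]
force: [0.1, 0.2, 0.3]
finger_gap: 0.0594
finger_force: 0.0
```

```bash
python3 -c "
from h import *
look(); print(manip.observe()['tool_pos'],to([.4126,-.2755,.14],[.4126,-.2755,.005]))"
```

```text
top [(29, [0.6199, -0.2638, 0.0169], [0.617, -0.2612, 0.0248]), (29, [0.561, -0.3801, 0.0188], [0.5615, -0.3766, 0.0287]), (32, [0.5252, -0.2558, 0.0138], [0.5218, -0.2505, 0.0239])]
side [(57, [0.6188, -0.2719, 0.0158], [0.6184, -0.2764, 0.023]), (61, [0.5236, -0.2613, 0.0147], [0.5224, -0.2664, 0.0246]), (62, [0.4115, -0.2811, 0.0156], [0.4106, -0.2858, 0.0244]), (68, [0.5603, -0.3887, 0.0157], [0.5581, -0.3916, 0.0243]), (68, [0.487, -0.3691, 0.0169], [0.4856, -0.3727, 0.0252])]
[ 0.41353243 -0.27303589  0.1391936 ] [[-1.3, 2.3, -0.8], [-1.2, 2.5, 134.2]]
```

Call:
move_arm(motion=[{"x": 0, "y": 2, "z": 40, "rx": 0, "ry": 0, "rz": 0, "jaw": -0.3}, {"x": 0, "y": 2, "z": 80, "rx": 0, "ry": 0, "rz": 0, "jaw": -0.3}, {"x": 0, "y": 2, "z": 115, "rx": 0, "ry": 0, "rz": 0, "jaw": -0.3}, {"x": 0, "y": 2, "z": 134, "rx": 0, "ry": 0, "rz": 0, "jaw": -0.3}, {"x": 0, "y": 2, "z": 134, "rx": 0, "ry": 0, "rz": 0, "jaw": -0.3}])

```text
time: 1.8
tool_pos: [0.4098, -0.277, 0.0027]
tool_rot: [0.998, 0.069, -0.003, -0.002]
force: [-0.5, 0.2, 0.4]
finger_gap: 0.0597
finger_force: 0.0
```

Call:
move_arm(motion=[{"x": 0, "y": 0, "z": 0, "rx": 0, "ry": 0, "rz": 0, "jaw": 1}, {"x": 0, "y": 0, "z": 0, "rx": 0, "ry": 0, "rz": 0, "jaw": 1}, {"x": 0, "y": 0, "z": 0, "rx": 0, "ry": 0, "rz": 0, "jaw": 1}, {"x": 0, "y": 0, "z": 0, "rx": 0, "ry": 0, "rz": 0, "jaw": 1}, {"x": 0, "y": 0, "z": 0, "rx": 0, "ry": 0, "rz": 0, "jaw": 1}], squeeze=20)

```text
time: 2.22
tool_pos: [0.4134, -0.2781, 0.0073]
tool_rot: [0.998, 0.069, 0.001, 0.001]
force: [0.2, -0.4, 4.3]
finger_gap: 0.0311
finger_force: 20.1
```

Call:
move_arm(motion=[{"x": 0, "y": 0, "z": -40, "rx": 0, "ry": 0, "rz": 0, "jaw": 1}, {"x": 0, "y": 0, "z": -80, "rx": 0, "ry": 0, "rz": 0, "jaw": 1}, {"x": 0, "y": 0, "z": -120, "rx": 0, "ry": 0, "rz": 0, "jaw": 1}, {"x": 0, "y": 0, "z": -160, "rx": 0, "ry": 0, "rz": 0, "jaw": 1}, {"x": 0, "y": 0, "z": -200, "rx": 0, "ry": 0, "rz": 0, "jaw": 1}])

```text
time: 2.63
tool_pos: [0.4123, -0.2771, 0.2087]
tool_rot: [0.998, 0.069, 0.0, 0.0]
force: [1.7, 0.1, -0.6]
finger_gap: 0.0314
finger_force: 19.8
```

```bash
python3 -c "
from h import *
B=[.6064,-.0774]
print(manip.observe()['tool_pos'],to(*[st2w(B,.141+.048,x,.265) for x in(-.036,0,.036)]))"
```

```text
[ 0.41227705 -0.27705599  0.2086989 ] [[183.7, -360.1, -56.5], [219.7, -360.1, -56.4], [255.7, -360.1, -56.4]]
```

Call:
move_arm(motion=[{"x": 92, "y": -175, "z": -57, "rx": 0, "ry": 0, "rz": 0, "jaw": 1}, {"x": 92, "y": -175, "z": -57, "rx": 0, "ry": 0, "rz": 0, "jaw": 1}, {"x": 92, "y": -175, "z": -57, "rx": 0, "ry": 0, "rz": 0, "jaw": 1}, {"x": 92, "y": -175, "z": -57, "rx": 0, "ry": 0, "rz": 0, "jaw": 1}, {"x": 92, "y": -175, "z": -57, "rx": 0, "ry": 0, "rz": 0, "jaw": 1}])

```text
time: 3.05
tool_pos: [0.48, -0.0895, 0.2645]
tool_rot: [0.998, 0.069, 0.001, 0.0]
force: [0.1, -0.1, 0.3]
finger_gap: 0.031
finger_force: 19.8
```

Call:
move_arm(motion=[{"x": 91, "y": -185, "z": 0, "rx": 0, "ry": 0, "rz": 0, "jaw": 1}, {"x": 91, "y": -185, "z": 0, "rx": 0, "ry": 0, "rz": 0, "jaw": 1}, {"x": 91, "y": -185, "z": 0, "rx": 0, "ry": 0, "rz": 0, "jaw": 1}, {"x": 91, "y": -185, "z": 0, "rx": 0, "ry": 0, "rz": 0, "jaw": 1}, {"x": 91, "y": -185, "z": 0, "rx": 0, "ry": 0, "rz": 0, "jaw": 1}])

```text
time: 3.47
tool_pos: [0.5447, 0.1066, 0.2637]
tool_rot: [0.998, 0.069, 0.001, -0.0]
force: [0.5, -0.3, -0.5]
finger_gap: 0.0307
finger_force: 19.8
```

Call:
move_arm(motion=[{"x": 0, "y": 0, "z": 15, "rx": 0, "ry": 0, "rz": 0, "jaw": 1}, {"x": 0, "y": 0, "z": 32, "rx": 0, "ry": 0, "rz": 0, "jaw": 1}, {"x": 0, "y": 0, "z": 32, "rx": 0, "ry": 0, "rz": 0, "jaw": 1}])

```text
time: 3.72
tool_pos: [0.5426, 0.1049, 0.2282]
tool_rot: [0.998, 0.07, -0.003, 0.0]
force: [-0.5, -0.8, -1.0]
finger_gap: 0.0313
finger_force: 19.8
```

```bash
python3 -c "
from h import *
B=[.6064,-.0774]
s=manip.observe();print(s['tool_pos'],s['force'],s['finger_gap'],to(*[st2w(B,.141+.048,x,.232) for x in(-.036,0,.036)]))
d=cam('side');save('s1.png',d['img'],(260,120,420,270),4)"
```

```text
[0.54261436 0.10490562 0.22817009] [-0.51370276 -0.77557328 -0.95034442] 0.03131517891660985 [[2.1, 0.3, -3.8], [38.1, 0.4, -4.1], [74.1, 0.5, -4.3]]
```

View pics/s1.png

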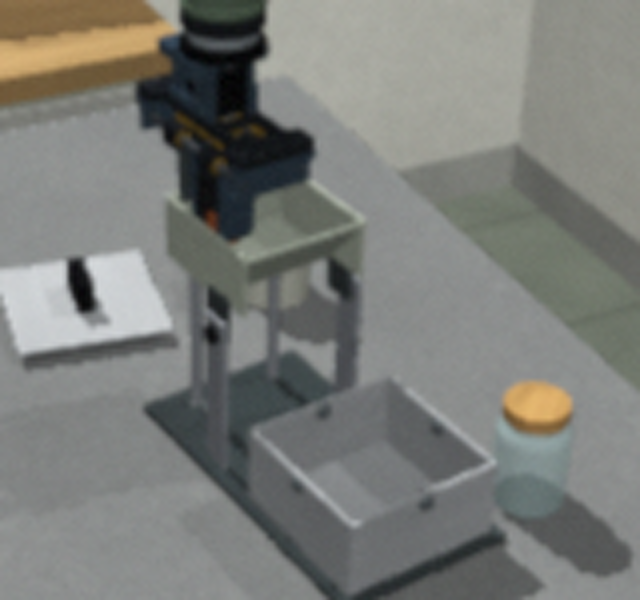

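The gripper with the capsule (about (215,215)) is inside the skip at its -x side, clear of the bar.

Call:
move_arm(motion=[{"x": 0, "y": 0, "z": 0, "rx": 0, "ry": 0, "rz": 0, "jaw": 0}, {"x": 0, "y": 0, "z": 0, "rx": 0, "ry": 0, "rz": 0, "jaw": 0}, {"x": 0, "y": 0, "z": 0, "rx": 0, "ry": 0, "rz": 0, "jaw": 0}, {"x": 0, "y": 0, "z": -20, "rx": 0, "ry": 0, "rz": 0, "jaw": 0}, {"x": 0, "y": 0, "z": -40, "rx": 0, "ry": 0, "rz": 0, "jaw": 0}])

```text
time: 4.18
tool_pos: [0.5442, 0.1037, 0.2713]
tool_rot: [0.998, 0.068, -0.001, 0.0]
force: [1.7, 0.9, 0.2]
finger_gap: 0.0458
finger_force: 0.0
```

Call:
move_arm(motion=[{"x": 0, "y": 185, "z": 0, "rx": 0, "ry": 0, "rz": 0, "jaw": 0}, {"x": 0, "y": 185, "z": 0, "rx": 0, "ry": 0, "rz": 0, "jaw": 0}, {"x": 0, "y": 185, "z": 0, "rx": 0, "ry": 0, "rz": 0, "jaw": 0}, {"x": 0, "y": 185, "z": 0, "rx": 0, "ry": 0, "rz": 0, "jaw": -0.3}, {"x": 0, "y": 185, "z": 0, "rx": 0, "ry": 0, "rz": 0, "jaw": -0.3}])

```text
time: 4.6
tool_pos: [0.5704, -0.084, 0.2719]
tool_rot: [0.998, 0.067, 0.001, 0.001]
force: [0.3, -0.3, -0.1]
finger_gap: 0.056
finger_force: 0.0
```

```bash
python3 -c "
from h import *
look(); print(manip.observe()['tool_pos'],to([.5233,-.2575,.13],[.4877,-.3635,.13],[.6198,-.268,.13],[.56,-.3855,.13]))"
```

```text
top [(28, [0.6196, -0.2645, 0.0156], [0.6201, -0.2592, 0.0253]), (29, [0.5601, -0.384, 0.0164], [0.5587, -0.3787, 0.0269]), (18, [0.5422, 0.0978, 0.2003], [0.5388, 0.0956, 0.2063]), (32, [0.525, -0.2556, 0.0149], [0.5218, -0.2518, 0.0266]), (28, [0.4872, -0.36, 0.0153], [0.4875, -0.3559, 0.025])]
side [(58, [0.6195, -0.2725, 0.0155], [0.618, -0.2755, 0.0242]), (60, [0.5232, -0.2624, 0.016], [0.5228, -0.2651, 0.0233]), (70, [0.5601, -0.3894, 0.0177], [0.5578, -0.3918, 0.0242]), (69, [0.4872, -0.3673, 0.0163], [0.486, -0.3731, 0.0251])]
[ 0.57036102 -0.08267874  0.27159364] [[-69.8, 166.9, 141.7], [-119.1, 267.3, 141.8], [24.4, 190.0, 141.9], [-50.3, 298.6, 141.9]]
```

Call:
move_arm(motion=[{"x": -70, "y": 167, "z": 100, "rx": 0, "ry": 0, "rz": 0, "jaw": -0.3}, {"x": -70, "y": 167, "z": 100, "rx": 0, "ry": 0, "rz": 0, "jaw": -0.3}, {"x": -70, "y": 167, "z": 100, "rx": 0, "ry": 0, "rz": 0, "jaw": -0.3}, {"x": -70, "y": 167, "z": 100, "rx": 0, "ry": 0, "rz": 0, "jaw": -0.3}, {"x": -70, "y": 167, "z": 100, "rx": 0, "ry": 0, "rz": 0, "jaw": -0.3}])

```text
time: 5.12
tool_pos: [0.5232, -0.2546, 0.1709]
tool_rot: [0.998, 0.069, 0.001, 0.0]
force: [0.8, -1.9, -1.4]
finger_gap: 0.0593
finger_force: 0.0
```

Call:
move_arm(motion=[{"x": 0, "y": 0, "z": 35, "rx": 0, "ry": 0, "rz": 0, "jaw": -0.3}, {"x": 0, "y": 0, "z": 75, "rx": 0, "ry": 0, "rz": 0, "jaw": -0.3}, {"x": 0, "y": 0, "z": 115, "rx": 0, "ry": 0, "rz": 0, "jaw": -0.3}, {"x": 0, "y": 0, "z": 150, "rx": 0, "ry": 0, "rz": 0, "jaw": -0.3}, {"x": 0, "y": 0, "z": 164, "rx": 0, "ry": 0, "rz": 0, "jaw": -0.3}])

```text
time: 5.53
tool_pos: [0.521, -0.2518, 0.0029]
tool_rot: [0.998, 0.069, -0.003, -0.002]
force: [0.2, 0.6, -0.4]
finger_gap: 0.0593
finger_force: 0.0
```

Call:
move_arm(motion=[{"x": 0, "y": 0, "z": 0, "rx": 0, "ry": 0, "rz": 0, "jaw": 1}, {"x": 0, "y": 0, "z": 0, "rx": 0, "ry": 0, "rz": 0, "jaw": 1}, {"x": 0, "y": 0, "z": 0, "rx": 0, "ry": 0, "rz": 0, "jaw": 1}, {"x": 0, "y": 0, "z": 0, "rx": 0, "ry": 0, "rz": 0, "jaw": 1}, {"x": 0, "y": 0, "z": 0, "rx": 0, "ry": 0, "rz": 0, "jaw": 1}])

```text
time: 5.95
tool_pos: [0.525, -0.2545, 0.009]
tool_rot: [0.998, 0.069, 0.002, 0.001]
force: [0.2, 1.2, 3.3]
finger_gap: 0.0308
finger_force: 20.0
```

Call:
move_arm(motion=[{"x": 0, "y": 0, "z": -40, "rx": 0, "ry": 0, "rz": 0, "jaw": 1}, {"x": 0, "y": 0, "z": -80, "rx": 0, "ry": 0, "rz": 0, "jaw": 1}, {"x": 0, "y": 0, "z": -120, "rx": 0, "ry": 0, "rz": 0, "jaw": 1}, {"x": 0, "y": 0, "z": -160, "rx": 0, "ry": 0, "rz": 0, "jaw": 1}, {"x": 0, "y": 0, "z": -200, "rx": 0, "ry": 0, "rz": 0, "jaw": 1}])

```text
time: 6.37
tool_pos: [0.5233, -0.2539, 0.2103]
tool_rot: [0.998, 0.069, 0.001, 0.001]
force: [2.1, 0.0, 0.1]
finger_gap: 0.0308
finger_force: 19.8
```

```bash
python3 -c "
from h import *
B=[.6064,-.0774]
print(manip.observe()['tool_pos'],to(*[st2w(B,.141+.048,x,.265) for x in(-.036,0,.036)]))"
```

```text
[ 0.52326666 -0.25385496  0.21028313] [[70.4, -352.3, -55.0], [106.4, -352.4, -55.0], [142.4, -352.4, -54.9]]
```

Call:
move_arm(motion=[{"x": 53, "y": -170, "z": -55, "rx": 0, "ry": 0, "rz": 0, "jaw": 1}, {"x": 53, "y": -170, "z": -55, "rx": 0, "ry": 0, "rz": 0, "jaw": 1}, {"x": 53, "y": -170, "z": -55, "rx": 0, "ry": 0, "rz": 0, "jaw": 1}, {"x": 53, "y": -170, "z": -55, "rx": 0, "ry": 0, "rz": 0, "jaw": 1}, {"x": 53, "y": -170, "z": -55, "rx": 0, "ry": 0, "rz": 0, "jaw": 1}])

```text
time: 6.78
tool_pos: [0.5535, -0.0744, 0.2651]
tool_rot: [0.998, 0.07, 0.003, -0.0]
force: [-0.2, -0.3, -0.0]
finger_gap: 0.0305
finger_force: 19.8
```

Call:
move_arm(motion=[{"x": 53, "y": -182, "z": 0, "rx": 0, "ry": 0, "rz": 0, "jaw": 1}, {"x": 53, "y": -182, "z": 0, "rx": 0, "ry": 0, "rz": 0, "jaw": 1}, {"x": 53, "y": -182, "z": 0, "rx": 0, "ry": 0, "rz": 0, "jaw": 1}, {"x": 53, "y": -182, "z": 0, "rx": 0, "ry": 0, "rz": 0, "jaw": 1}, {"x": 53, "y": -182, "z": 0, "rx": 0, "ry": 0, "rz": 0, "jaw": 1}])

```text
time: 7.2
tool_pos: [0.5804, 0.1134, 0.2631]
tool_rot: [0.998, 0.07, 0.001, -0.001]
force: [-0.4, -0.3, -0.9]
finger_gap: 0.031
finger_force: 19.8
```

Call:
move_arm(motion=[{"x": 0, "y": 0, "z": 15, "rx": 0, "ry": 0, "rz": 0, "jaw": 1}, {"x": 0, "y": 0, "z": 32, "rx": 0, "ry": 0, "rz": 0, "jaw": 1}, {"x": 0, "y": 0, "z": 32, "rx": 0, "ry": 0, "rz": 0, "jaw": 1}, {"x": 0, "y": 0, "z": 32, "rx": 0, "ry": 0, "rz": 0, "jaw": 0}, {"x": 0, "y": 0, "z": 32, "rx": 0, "ry": 0, "rz": 0, "jaw": 0}])

```text
time: 7.62
tool_pos: [0.5808, 0.109, 0.2314]
tool_rot: [0.998, 0.068, 0.001, -0.0]
force: [-0.6, -1.0, -0.5]
finger_gap: 0.0411
finger_force: 0.0
```

Call:
move_arm(motion=[{"x": 0, "y": 0, "z": 0, "rx": 0, "ry": 0, "rz": 0, "jaw": 0}, {"x": 0, "y": 0, "z": 0, "rx": 0, "ry": 0, "rz": 0, "jaw": 0}, {"x": 0, "y": 0, "z": -20, "rx": 0, "ry": 0, "rz": 0, "jaw": 0}, {"x": 0, "y": 0, "z": -40, "rx": 0, "ry": 0, "rz": 0, "jaw": 0}, {"x": 0, "y": 0, "z": -40, "rx": 0, "ry": 0, "rz": 0, "jaw": 0}])

```text
time: 8.03
tool_pos: [0.5825, 0.1093, 0.2747]
tool_rot: [0.998, 0.068, 0.004, -0.0]
force: [0.5, -0.4, 0.7]
finger_gap: 0.0455
finger_force: 0.0
```

Call:
move_arm(motion=[{"x": 0, "y": 185, "z": 0, "rx": 0, "ry": 0, "rz": 0, "jaw": 0}, {"x": 0, "y": 185, "z": 0, "rx": 0, "ry": 0, "rz": 0, "jaw": 0}, {"x": 0, "y": 185, "z": 0, "rx": 0, "ry": 0, "rz": 0, "jaw": 0}, {"x": 0, "y": 185, "z": 0, "rx": 0, "ry": 0, "rz": 0, "jaw": -0.3}, {"x": 0, "y": 185, "z": 0, "rx": 0, "ry": 0, "rz": 0, "jaw": -0.3}])

```text
time: 8.45
tool_pos: [0.6058, -0.079, 0.2697]
tool_rot: [0.998, 0.067, 0.0, 0.001]
force: [0.0, 0.3, -0.6]
finger_gap: 0.0561
finger_force: 0.0
```

```bash
python3 -c "
from h import *
look(); print(manip.observe()['tool_pos'],to([.4877,-.363,.13],[.6198,-.268,.13],[.56,-.385,.13]))"
```

```text
top [(28, [0.6193, -0.2642, 0.0172], [0.617, -0.2609, 0.027]), (34, [0.5735, 0.1087, 0.1991], [0.5727, 0.1075, 0.2087]), (29, [0.5591, -0.384, 0.0187], [0.5592, -0.3777, 0.0283]), (16, [0.5407, 0.0981, 0.2005], [0.5393, 0.0956, 0.2083]), (28, [0.4871, -0.36, 0.016], [0.4874, -0.3553, 0.0288])]
side [(25, [0.5731, 0.1032, 0.2069], [0.5769, 0.0992, 0.208]), (58, [0.6187, -0.2731, 0.0174], [0.618, -0.2759, 0.0244]), (68, [0.5597, -0.3874, 0.015], [0.558, -0.3908, 0.0233]), (70, [0.4876, -0.3687, 0.0153], [0.4869, -0.3721, 0.0232])]
[ 0.60577682 -0.07770293  0.26948429] [[-154.6, 267.1, 139.8], [-11.2, 190.4, 139.7], [-85.9, 298.5, 139.8]]
```

Call:
move_arm(motion=[{"x": -11, "y": 190, "z": 75, "rx": 0, "ry": 0, "rz": 0, "jaw": -0.3}, {"x": -11, "y": 190, "z": 75, "rx": 0, "ry": 0, "rz": 0, "jaw": -0.3}, {"x": -11, "y": 190, "z": 75, "rx": 0, "ry": 0, "rz": 0, "jaw": -0.3}, {"x": -11, "y": 190, "z": 75, "rx": 0, "ry": 0, "rz": 0, "jaw": -0.3}, {"x": -11, "y": 190, "z": 75, "rx": 0, "ry": 0, "rz": 0, "jaw": -0.3}])

```text
time: 8.97
tool_pos: [0.6208, -0.2645, 0.1941]
tool_rot: [0.998, 0.069, 0.0, -0.0]
force: [0.8, -0.9, 0.2]
finger_gap: 0.0594
finger_force: 0.0
```

Call:
move_arm(motion=[{"x": 0, "y": 0, "z": 40, "rx": 0, "ry": 0, "rz": 0, "jaw": -0.3}, {"x": 0, "y": 0, "z": 80, "rx": 0, "ry": 0, "rz": 0, "jaw": -0.3}, {"x": 0, "y": 0, "z": 120, "rx": 0, "ry": 0, "rz": 0, "jaw": -0.3}, {"x": 0, "y": 0, "z": 160, "rx": 0, "ry": 0, "rz": 0, "jaw": -0.3}, {"x": 0, "y": 0, "z": 187, "rx": 0, "ry": 0, "rz": 0, "jaw": -0.3}])

```text
time: 9.38
tool_pos: [0.619, -0.2617, 0.0041]
tool_rot: [0.998, 0.069, -0.002, -0.001]
force: [-0.4, -0.1, -1.2]
finger_gap: 0.0591
finger_force: 0.0
```

Call:
move_arm(motion=[{"x": 0, "y": 0, "z": 0, "rx": 0, "ry": 0, "rz": 0, "jaw": 1}, {"x": 0, "y": 0, "z": 0, "rx": 0, "ry": 0, "rz": 0, "jaw": 1}, {"x": 0, "y": 0, "z": 0, "rx": 0, "ry": 0, "rz": 0, "jaw": 1}, {"x": 0, "y": 0, "z": 0, "rx": 0, "ry": 0, "rz": 0, "jaw": 1}, {"x": 0, "y": 0, "z": 0, "rx": 0, "ry": 0, "rz": 0, "jaw": 1}])

```text
time: 9.8
tool_pos: [0.6216, -0.2638, 0.0095]
tool_rot: [0.998, 0.069, 0.001, 0.001]
force: [-0.0, 0.8, 0.8]
finger_gap: 0.0308
finger_force: 19.9
```

Call:
move_arm(motion=[{"x": 0, "y": 0, "z": -40, "rx": 0, "ry": 0, "rz": 0, "jaw": 1}, {"x": 0, "y": 0, "z": -80, "rx": 0, "ry": 0, "rz": 0, "jaw": 1}, {"x": 0, "y": 0, "z": -120, "rx": 0, "ry": 0, "rz": 0, "jaw": 1}, {"x": 0, "y": 0, "z": -160, "rx": 0, "ry": 0, "rz": 0, "jaw": 1}, {"x": 0, "y": 0, "z": -200, "rx": 0, "ry": 0, "rz": 0, "jaw": 1}])

```text
time: 10.22
tool_pos: [0.6205, -0.2636, 0.2112]
tool_rot: [0.998, 0.069, 0.001, 0.0]
force: [0.6, 0.3, -1.1]
finger_gap: 0.0306
finger_force: 19.8
```

```bash
python3 -c "
from h import *
B=[.6064,-.0774]
print(manip.observe()['tool_pos'],to(*[st2w(B,.141+.048,x,.265) for x in(-.036,0,.036)]))"
```

```text
[ 0.62045552 -0.26355503  0.21115963] [[-24.5, -375.3, -54.2], [11.5, -375.3, -54.1], [47.5, -375.3, -54.1]]
```

Call:
move_arm(motion=[{"x": 24, "y": -190, "z": -54, "rx": 0, "ry": 0, "rz": 0, "jaw": 1}, {"x": 24, "y": -190, "z": -54, "rx": 0, "ry": 0, "rz": 0, "jaw": 1}, {"x": 24, "y": -190, "z": -54, "rx": 0, "ry": 0, "rz": 0, "jaw": 1}, {"x": 24, "y": -190, "z": -54, "rx": 0, "ry": 0, "rz": 0, "jaw": 1}, {"x": 24, "y": -190, "z": -54, "rx": 0, "ry": 0, "rz": 0, "jaw": 1}])

```text
time: 10.63
tool_pos: [0.6182, -0.0694, 0.2643]
tool_rot: [0.998, 0.069, 0.001, -0.0]
force: [0.4, 0.5, -0.5]
finger_gap: 0.0306
finger_force: 19.8
```

Call:
move_arm(motion=[{"x": 23, "y": -185, "z": 0, "rx": 0, "ry": 0, "rz": 0, "jaw": 1}, {"x": 23, "y": -185, "z": 0, "rx": 0, "ry": 0, "rz": 0, "jaw": 1}, {"x": 23, "y": -185, "z": 0, "rx": 0, "ry": 0, "rz": 0, "jaw": 1}, {"x": 23, "y": -185, "z": 0, "rx": 0, "ry": 0, "rz": 0, "jaw": 1}, {"x": 23, "y": -185, "z": 0, "rx": 0, "ry": 0, "rz": 0, "jaw": 1}])

```text
time: 11.05
tool_pos: [0.6152, 0.1189, 0.263]
tool_rot: [0.998, 0.07, 0.001, -0.001]
force: [-0.0, -0.3, -0.5]
finger_gap: 0.0308
finger_force: 19.8
```

Call:
move_arm(motion=[{"x": 0, "y": 0, "z": 15, "rx": 0, "ry": 0, "rz": 0, "jaw": 1}, {"x": 0, "y": 0, "z": 32, "rx": 0, "ry": 0, "rz": 0, "jaw": 1}, {"x": 0, "y": 0, "z": 32, "rx": 0, "ry": 0, "rz": 0, "jaw": 1}, {"x": 0, "y": 0, "z": 32, "rx": 0, "ry": 0, "rz": 0, "jaw": 0}, {"x": 0, "y": 0, "z": 32, "rx": 0, "ry": 0, "rz": 0, "jaw": 0}])

```text
time: 11.47
tool_pos: [0.6164, 0.1139, 0.2313]
tool_rot: [0.998, 0.068, 0.001, -0.0]
force: [0.1, 0.2, 0.8]
finger_gap: 0.041
finger_force: 0.0
```

Call:
move_arm(motion=[{"x": 0, "y": 0, "z": 0, "rx": 0, "ry": 0, "rz": 0, "jaw": 0}, {"x": 0, "y": 0, "z": 0, "rx": 0, "ry": 0, "rz": 0, "jaw": 0}, {"x": 0, "y": 0, "z": -20, "rx": 0, "ry": 0, "rz": 0, "jaw": 0}, {"x": 0, "y": 0, "z": -40, "rx": 0, "ry": 0, "rz": 0, "jaw": 0}, {"x": 0, "y": 0, "z": -40, "rx": 0, "ry": 0, "rz": 0, "jaw": 0}])

```text
time: 11.88
tool_pos: [0.6182, 0.1142, 0.2749]
tool_rot: [0.998, 0.068, 0.005, -0.0]
force: [0.3, -0.2, 1.6]
finger_gap: 0.0456
finger_force: 0.0
```

Call:
move_arm(motion=[{"x": -60, "y": 185, "z": 0, "rx": 0, "ry": 0, "rz": 0, "jaw": 0}, {"x": -60, "y": 185, "z": 0, "rx": 0, "ry": 0, "rz": 0, "jaw": 0}, {"x": -60, "y": 185, "z": 0, "rx": 0, "ry": 0, "rz": 0, "jaw": 0}, {"x": -60, "y": 185, "z": 0, "rx": 0, "ry": 0, "rz": 0, "jaw": -0.3}, {"x": -60, "y": 185, "z": 0, "rx": 0, "ry": 0, "rz": 0, "jaw": -0.3}])

```text
time: 12.3
tool_pos: [0.5809, -0.0808, 0.27]
tool_rot: [0.998, 0.068, 0.0, 0.001]
force: [0.1, 0.3, 0.6]
finger_gap: 0.056
finger_force: 0.0
```

```bash
python3 -c "
from h import *
look(); print(manip.observe()['tool_pos'],to([.4877,-.363,.13],[.56,-.385,.13]))"
```

```text
top [(34, [0.6063, 0.1146, 0.2023], [0.6058, 0.1129, 0.2091]), (34, [0.5736, 0.1089, 0.2006], [0.5738, 0.107, 0.211]), (29, [0.5598, -0.3843, 0.0169], [0.5555, -0.3779, 0.0277]), (17, [0.5413, 0.0979, 0.2018], [0.5413, 0.0934, 0.2107]), (27, [0.4872, -0.3579, 0.0142], [0.4863, -0.3552, 0.026])]
side [(56, [0.5911, 0.1062, 0.2039], [0.5935, 0.1033, 0.2072]), (69, [0.5594, -0.388, 0.0174], [0.5582, -0.3919, 0.0255]), (70, [0.4865, -0.3684, 0.0154], [0.4859, -0.3721, 0.0228])]
[ 0.58096695 -0.08167734  0.27004615] [[-129.4, 266.4, 140.5], [-60.6, 297.7, 140.6]]
```

Call:
move_arm(motion=[{"x": -85, "y": 175, "z": 60, "rx": 0, "ry": 0, "rz": 0, "jaw": -0.3}, {"x": -85, "y": 175, "z": 60, "rx": 0, "ry": 0, "rz": 0, "jaw": -0.3}, {"x": -85, "y": 175, "z": 60, "rx": 0, "ry": 0, "rz": 0, "jaw": -0.3}, {"x": -85, "y": 175, "z": 60, "rx": 0, "ry": 0, "rz": 0, "jaw": -0.3}, {"x": -85, "y": 175, "z": 60, "rx": 0, "ry": 0, "rz": 0, "jaw": -0.3}])

```text
time: 12.82
tool_pos: [0.5209, -0.2636, 0.2092]
tool_rot: [0.998, 0.069, 0.0, 0.0]
force: [0.1, -0.1, 0.3]
finger_gap: 0.0589
finger_force: 0.0
```

Call:
move_arm(motion=[{"x": -44, "y": 92, "z": 100, "rx": 0, "ry": 0, "rz": 0, "jaw": -0.3}, {"x": -44, "y": 92, "z": 100, "rx": 0, "ry": 0, "rz": 0, "jaw": -0.3}, {"x": -44, "y": 92, "z": 100, "rx": 0, "ry": 0, "rz": 0, "jaw": -0.3}, {"x": -44, "y": 92, "z": 100, "rx": 0, "ry": 0, "rz": 0, "jaw": -0.3}, {"x": -44, "y": 92, "z": 100, "rx": 0, "ry": 0, "rz": 0, "jaw": -0.3}])

```text
time: 13.23
tool_pos: [0.4885, -0.3601, 0.1064]
tool_rot: [0.998, 0.067, -0.002, -0.002]
force: [0.5, 0.9, 0.6]
finger_gap: 0.0592
finger_force: 0.0
```

Call:
move_arm(motion=[{"x": 0, "y": 0, "z": 35, "rx": 0, "ry": 0, "rz": 0, "jaw": -0.3}, {"x": 0, "y": 0, "z": 70, "rx": 0, "ry": 0, "rz": 0, "jaw": -0.3}, {"x": 0, "y": 0, "z": 95, "rx": 0, "ry": 0, "rz": 0, "jaw": -0.3}, {"x": 0, "y": 0, "z": 103, "rx": 0, "ry": 0, "rz": 0, "jaw": -0.3}, {"x": 0, "y": 0, "z": 103, "rx": 0, "ry": 0, "rz": 0, "jaw": -0.3}])

```text
time: 13.65
tool_pos: [0.491, -0.3578, 0.0063]
tool_rot: [0.998, 0.069, -0.001, -0.001]
force: [-0.2, 0.5, 0.0]
finger_gap: 0.0595
finger_force: 0.0
```

Call:
move_arm(motion=[{"x": 0, "y": 0, "z": 0, "rx": 0, "ry": 0, "rz": 0, "jaw": 1}, {"x": 0, "y": 0, "z": 0, "rx": 0, "ry": 0, "rz": 0, "jaw": 1}, {"x": 0, "y": 0, "z": 0, "rx": 0, "ry": 0, "rz": 0, "jaw": 1}, {"x": 0, "y": 0, "z": 0, "rx": 0, "ry": 0, "rz": 0, "jaw": 1}, {"x": 0, "y": 0, "z": 0, "rx": 0, "ry": 0, "rz": 0, "jaw": 1}])

```text
time: 14.07
tool_pos: [0.4915, -0.3601, 0.0085]
tool_rot: [0.998, 0.069, 0.001, 0.001]
force: [-0.5, 1.4, 4.6]
finger_gap: 0.0308
finger_force: 20.1
```

Call:
move_arm(motion=[{"x": 0, "y": 0, "z": -40, "rx": 0, "ry": 0, "rz": 0, "jaw": 1}, {"x": 0, "y": 0, "z": -80, "rx": 0, "ry": 0, "rz": 0, "jaw": 1}, {"x": 0, "y": 0, "z": -120, "rx": 0, "ry": 0, "rz": 0, "jaw": 1}, {"x": 0, "y": 0, "z": -160, "rx": 0, "ry": 0, "rz": 0, "jaw": 1}, {"x": 0, "y": 0, "z": -200, "rx": 0, "ry": 0, "rz": 0, "jaw": 1}])

```text
time: 14.48
tool_pos: [0.4902, -0.3593, 0.2094]
tool_rot: [0.998, 0.068, 0.0, 0.0]
force: [-0.2, -0.7, -0.8]
finger_gap: 0.0309
finger_force: 19.8
```

```bash
python3 -c "
from h import *
B=[.6064,-.0774]
print(manip.observe()['tool_pos'],to(*[st2w(B,.141+.04,x,.265) for x in(-.02,.02)]))"
```

```text
[ 0.49020874 -0.35929614  0.20942985] [[133.5, -444.3, -55.7], [173.5, -444.4, -55.7]]
```

Call:
move_arm(motion=[{"x": 70, "y": -180, "z": -56, "rx": 0, "ry": 0, "rz": 0, "jaw": 1}, {"x": 70, "y": -180, "z": -56, "rx": 0, "ry": 0, "rz": 0, "jaw": 1}, {"x": 70, "y": -180, "z": -56, "rx": 0, "ry": 0, "rz": 0, "jaw": 1}, {"x": 70, "y": -180, "z": -56, "rx": 0, "ry": 0, "rz": 0, "jaw": 1}, {"x": 70, "y": -180, "z": -56, "rx": 0, "ry": 0, "rz": 0, "jaw": 1}])

```text
time: 14.9
tool_pos: [0.5355, -0.1692, 0.2644]
tool_rot: [0.998, 0.069, 0.001, -0.0]
force: [0.5, 0.1, 0.4]
finger_gap: 0.0313
finger_force: 19.8
```

Call:
move_arm(motion=[{"x": 70, "y": -170, "z": 0, "rx": 0, "ry": 0, "rz": 0, "jaw": 1}, {"x": 70, "y": -170, "z": 0, "rx": 0, "ry": 0, "rz": 0, "jaw": 1}, {"x": 70, "y": -170, "z": 0, "rx": 0, "ry": 0, "rz": 0, "jaw": 1}, {"x": 70, "y": -170, "z": 0, "rx": 0, "ry": 0, "rz": 0, "jaw": 1}, {"x": 70, "y": -170, "z": 0, "rx": 0, "ry": 0, "rz": 0, "jaw": 1}])

```text
time: 15.32
tool_pos: [0.5819, 0.0111, 0.2633]
tool_rot: [0.998, 0.07, 0.001, -0.001]
force: [0.0, -0.4, -0.6]
finger_gap: 0.0312
finger_force: 19.8
```

Call:
move_arm(motion=[{"x": 33, "y": -89, "z": 0, "rx": 0, "ry": 0, "rz": 0, "jaw": 1}, {"x": 33, "y": -89, "z": 0, "rx": 0, "ry": 0, "rz": 0, "jaw": 1}, {"x": 33, "y": -89, "z": 0, "rx": 0, "ry": 0, "rz": 0, "jaw": 1}, {"x": 33, "y": -89, "z": 0, "rx": 0, "ry": 0, "rz": 0, "jaw": 1}])

```text
time: 15.65
tool_pos: [0.6021, 0.1021, 0.2627]
tool_rot: [0.998, 0.071, -0.0, -0.0]
force: [0.2, -0.6, -1.1]
finger_gap: 0.0305
finger_force: 19.8
```

Call:
move_arm(motion=[{"x": 0, "y": 0, "z": 15, "rx": 0, "ry": 0, "rz": 0, "jaw": 1}, {"x": 0, "y": 0, "z": 28, "rx": 0, "ry": 0, "rz": 0, "jaw": 1}, {"x": 0, "y": 0, "z": 28, "rx": 0, "ry": 0, "rz": 0, "jaw": 1}, {"x": 0, "y": 0, "z": 28, "rx": 0, "ry": 0, "rz": 0, "jaw": 0}, {"x": 0, "y": 0, "z": 28, "rx": 0, "ry": 0, "rz": 0, "jaw": 0}])

```text
time: 16.07
tool_pos: [0.6022, 0.0981, 0.2359]
tool_rot: [0.998, 0.068, 0.001, 0.0]
force: [0.2, 0.4, 0.6]
finger_gap: 0.0413
finger_force: 0.0
```

Call:
move_arm(motion=[{"x": 0, "y": 0, "z": 0, "rx": 0, "ry": 0, "rz": 0, "jaw": 0}, {"x": 0, "y": 0, "z": 0, "rx": 0, "ry": 0, "rz": 0, "jaw": 0}, {"x": 0, "y": 0, "z": -20, "rx": 0, "ry": 0, "rz": 0, "jaw": 0}, {"x": 0, "y": 0, "z": -40, "rx": 0, "ry": 0, "rz": 0, "jaw": 0}, {"x": 0, "y": 0, "z": -40, "rx": 0, "ry": 0, "rz": 0, "jaw": 0}])

```text
time: 16.48
tool_pos: [0.604, 0.0992, 0.2797]
tool_rot: [0.998, 0.068, 0.004, -0.0]
force: [0.2, 1.8, 0.4]
finger_gap: 0.0458
finger_force: 0.0
```

Call:
move_arm(motion=[{"x": -60, "y": 185, "z": 0, "rx": 0, "ry": 0, "rz": 0, "jaw": 0}, {"x": -60, "y": 185, "z": 0, "rx": 0, "ry": 0, "rz": 0, "jaw": 0}, {"x": -60, "y": 185, "z": 0, "rx": 0, "ry": 0, "rz": 0, "jaw": 0}, {"x": -60, "y": 185, "z": 0, "rx": 0, "ry": 0, "rz": 0, "jaw": -0.3}, {"x": -60, "y": 185, "z": 0, "rx": 0, "ry": 0, "rz": 0, "jaw": -0.3}])

```text
time: 16.9
tool_pos: [0.5667, -0.0957, 0.2749]
tool_rot: [0.998, 0.068, -0.0, 0.001]
force: [0.4, -0.7, -0.2]
finger_gap: 0.056
finger_force: 0.0
```

```bash
python3 -c "
from h import *
look(); print(manip.observe()['tool_pos'],to([.56,-.384,.13]))"
```

```text
top [(137, [0.5895, 0.101, 0.2081], [0.5994, 0.0874, 0.2268]), (31, [0.5613, -0.3841, 0.0146], [0.5605, -0.3772, 0.0253]), (16, [0.5412, 0.0982, 0.1988], [0.5404, 0.0944, 0.2096])]
side [(71, [0.6009, 0.1082, 0.2104], [0.5974, 0.0846, 0.2273]), (72, [0.5595, -0.388, 0.0167], [0.5584, -0.3915, 0.0262])]
[ 0.56688777 -0.0965261   0.27488543] [[-44.6, 283.8, 145.4]]
```

Last capsule: shift (-45, 284), same orientation.

Call:
move_arm(motion=[{"x": -30, "y": 190, "z": 60, "rx": 0, "ry": 0, "rz": 0, "jaw": -0.3}, {"x": -30, "y": 190, "z": 60, "rx": 0, "ry": 0, "rz": 0, "jaw": -0.3}, {"x": -30, "y": 190, "z": 60, "rx": 0, "ry": 0, "rz": 0, "jaw": -0.3}, {"x": -30, "y": 190, "z": 60, "rx": 0, "ry": 0, "rz": 0, "jaw": -0.3}, {"x": -30, "y": 190, "z": 60, "rx": 0, "ry": 0, "rz": 0, "jaw": -0.3}])

```text
time: 17.42
tool_pos: [0.564, -0.2864, 0.2139]
tool_rot: [0.998, 0.069, -0.0, 0.0]
force: [-0.5, 0.4, 0.7]
finger_gap: 0.0592
finger_force: 0.0
```

Call:
move_arm(motion=[{"x": -15, "y": 94, "z": 100, "rx": 0, "ry": 0, "rz": 0, "jaw": -0.3}, {"x": -15, "y": 94, "z": 100, "rx": 0, "ry": 0, "rz": 0, "jaw": -0.3}, {"x": -15, "y": 94, "z": 100, "rx": 0, "ry": 0, "rz": 0, "jaw": -0.3}, {"x": -15, "y": 94, "z": 100, "rx": 0, "ry": 0, "rz": 0, "jaw": -0.3}, {"x": -15, "y": 94, "z": 100, "rx": 0, "ry": 0, "rz": 0, "jaw": -0.3}])

```text
time: 17.83
tool_pos: [0.5605, -0.3803, 0.111]
tool_rot: [0.998, 0.067, -0.003, -0.002]
force: [-0.0, 0.7, 0.6]
finger_gap: 0.0595
finger_force: 0.0
```

Call:
move_arm(motion=[{"x": 0, "y": 0, "z": 35, "rx": 0, "ry": 0, "rz": 0, "jaw": -0.3}, {"x": 0, "y": 0, "z": 70, "rx": 0, "ry": 0, "rz": 0, "jaw": -0.3}, {"x": 0, "y": 0, "z": 100, "rx": 0, "ry": 0, "rz": 0, "jaw": -0.3}, {"x": 0, "y": 0, "z": 108, "rx": 0, "ry": 0, "rz": 0, "jaw": -0.3}, {"x": 0, "y": 0, "z": 108, "rx": 0, "ry": 0, "rz": 0, "jaw": -0.3}])

```text
time: 18.25
tool_pos: [0.562, -0.3778, 0.0061]
tool_rot: [0.998, 0.069, -0.001, -0.001]
force: [1.1, 0.0, -1.1]
finger_gap: 0.0589
finger_force: 0.0
```

Call:
move_arm(motion=[{"x": 0, "y": 0, "z": 0, "rx": 0, "ry": 0, "rz": 0, "jaw": 1}, {"x": 0, "y": 0, "z": 0, "rx": 0, "ry": 0, "rz": 0, "jaw": 1}, {"x": 0, "y": 0, "z": 0, "rx": 0, "ry": 0, "rz": 0, "jaw": 1}, {"x": 0, "y": 0, "z": 0, "rx": 0, "ry": 0, "rz": 0, "jaw": 1}, {"x": 0, "y": 0, "z": 0, "rx": 0, "ry": 0, "rz": 0, "jaw": 1}])

```text
time: 18.67
tool_pos: [0.563, -0.3805, 0.0088]
tool_rot: [0.998, 0.068, 0.001, 0.001]
force: [-0.1, 0.9, 4.7]
finger_gap: 0.0312
finger_force: 20.1
```

Call:
move_arm(motion=[{"x": 0, "y": 0, "z": -40, "rx": 0, "ry": 0, "rz": 0, "jaw": 1}, {"x": 0, "y": 0, "z": -80, "rx": 0, "ry": 0, "rz": 0, "jaw": 1}, {"x": 0, "y": 0, "z": -120, "rx": 0, "ry": 0, "rz": 0, "jaw": 1}, {"x": 0, "y": 0, "z": -160, "rx": 0, "ry": 0, "rz": 0, "jaw": 1}, {"x": 0, "y": 0, "z": -200, "rx": 0, "ry": 0, "rz": 0, "jaw": 1}])

```text
time: 19.08
tool_pos: [0.5617, -0.3798, 0.2095]
tool_rot: [0.998, 0.068, 0.0, 0.0]
force: [1.6, -0.5, -0.9]
finger_gap: 0.0311
finger_force: 19.8
```

```bash
python3 -c "
from h import *
B=[.6064,-.0774]
print(manip.observe()['tool_pos'],to(*[st2w(B,.141+.04,x,.265) for x in(-.024,.02)])); d=cam('top'); save('t2.png',d['img'],(240,140,400,260),4)"
```

```text
[ 0.56171    -0.37979681  0.20949872] [[61.4, -474.4, -55.7], [105.4, -474.5, -55.6]]
```

View pics/t2.png

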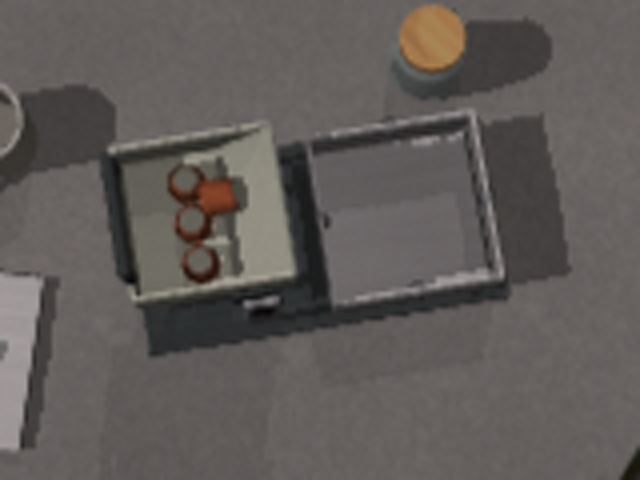

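Four capsules are in the skip: three standing in a row (185,185), (192,222), (201,262), and one on its side at (215,195). The fifth goes to the -x front side.

Call:
move_arm(motion=[{"x": 25, "y": -190, "z": -56, "rx": 0, "ry": 0, "rz": 0, "jaw": 1}, {"x": 25, "y": -190, "z": -56, "rx": 0, "ry": 0, "rz": 0, "jaw": 1}, {"x": 25, "y": -190, "z": -56, "rx": 0, "ry": 0, "rz": 0, "jaw": 1}, {"x": 25, "y": -190, "z": -56, "rx": 0, "ry": 0, "rz": 0, "jaw": 1}, {"x": 25, "y": -190, "z": -56, "rx": 0, "ry": 0, "rz": 0, "jaw": 1}])

```text
time: 19.55
tool_pos: [0.5605, -0.1857, 0.2643]
tool_rot: [0.998, 0.069, 0.001, -0.0]
force: [1.1, 0.4, -0.2]
finger_gap: 0.031
finger_force: 19.8
```

Call:
move_arm(motion=[{"x": 25, "y": -190, "z": 0, "rx": 0, "ry": 0, "rz": 0, "jaw": 1}, {"x": 25, "y": -190, "z": 0, "rx": 0, "ry": 0, "rz": 0, "jaw": 1}, {"x": 25, "y": -190, "z": 0, "rx": 0, "ry": 0, "rz": 0, "jaw": 1}, {"x": 25, "y": -190, "z": 0, "rx": 0, "ry": 0, "rz": 0, "jaw": 1}, {"x": 25, "y": -190, "z": 0, "rx": 0, "ry": 0, "rz": 0, "jaw": 1}])

```text
time: 19.97
tool_pos: [0.559, 0.007, 0.2633]
tool_rot: [0.998, 0.07, 0.0, -0.001]
force: [0.3, -0.1, -0.4]
finger_gap: 0.0304
finger_force: 19.8
```

Call:
move_arm(motion=[{"x": 11, "y": -90, "z": 0, "rx": 0, "ry": 0, "rz": 0, "jaw": 1}, {"x": 11, "y": -90, "z": 0, "rx": 0, "ry": 0, "rz": 0, "jaw": 1}, {"x": 11, "y": -90, "z": 0, "rx": 0, "ry": 0, "rz": 0, "jaw": 1}, {"x": 11, "y": -90, "z": 0, "rx": 0, "ry": 0, "rz": 0, "jaw": 1}])

```text
time: 20.3
tool_pos: [0.5579, 0.0964, 0.263]
tool_rot: [0.997, 0.071, 0.0, -0.0]
force: [0.4, -0.7, -0.2]
finger_gap: 0.0309
finger_force: 19.8
```

Call:
move_arm(motion=[{"x": 0, "y": 0, "z": 15, "rx": 0, "ry": 0, "rz": 0, "jaw": 1}, {"x": 0, "y": 0, "z": 28, "rx": 0, "ry": 0, "rz": 0, "jaw": 1}, {"x": 0, "y": 0, "z": 28, "rx": 0, "ry": 0, "rz": 0, "jaw": 1}, {"x": 0, "y": 0, "z": 28, "rx": 0, "ry": 0, "rz": 0, "jaw": 0}, {"x": 0, "y": 0, "z": 28, "rx": 0, "ry": 0, "rz": 0, "jaw": 0}])

```text
time: 20.72
tool_pos: [0.5588, 0.0929, 0.2357]
tool_rot: [0.998, 0.068, 0.001, 0.0]
force: [-0.0, -0.7, -0.5]
finger_gap: 0.0416
finger_force: 0.0
```

Call:
move_arm(motion=[{"x": 0, "y": 0, "z": 0, "rx": 0, "ry": 0, "rz": 0, "jaw": 0}, {"x": 0, "y": 0, "z": 0, "rx": 0, "ry": 0, "rz": 0, "jaw": 0}, {"x": 0, "y": 0, "z": -20, "rx": 0, "ry": 0, "rz": 0, "jaw": 0}, {"x": 0, "y": 0, "z": -60, "rx": 0, "ry": 0, "rz": 0, "jaw": 0}, {"x": 0, "y": 0, "z": -90, "rx": 0, "ry": 0, "rz": 0, "jaw": 0}])

```text
time: 21.13
tool_pos: [0.5583, 0.0939, 0.3271]
tool_rot: [0.998, 0.068, 0.0, 0.0]
force: [1.3, 0.4, 0.8]
finger_gap: 0.0455
finger_force: 0.0
```

Call:
move_arm(motion=[{"x": 0, "y": 160, "z": 0, "rx": 0, "ry": 0, "rz": 0, "jaw": 1}, {"x": 0, "y": 160, "z": 0, "rx": 0, "ry": 0, "rz": 0, "jaw": 1}, {"x": 0, "y": 160, "z": 0, "rx": 0, "ry": 0, "rz": 0, "jaw": 1}, {"x": 0, "y": 160, "z": 0, "rx": 0, "ry": 0, "rz": 0, "jaw": 1}, {"x": 0, "y": 160, "z": 0, "rx": 0, "ry": 0, "rz": 0, "jaw": 1}])

```text
time: 21.55
tool_pos: [0.5807, -0.0706, 0.3251]
tool_rot: [0.998, 0.065, 0.0, 0.002]
force: [0.4, -0.1, -0.5]
finger_gap: 0.0153
finger_force: 0.0
```

```bash
python3 -c "
from h import *
look(); print(manip.observe()['tool_pos']);  d=cam('top'); save('t3.png',d['img'],(240,140,400,260),4)"
```

```text
top [(227, [0.5754, 0.0981, 0.2088], [0.5792, 0.0836, 0.2258])]
side [(73, [0.5874, 0.0857, 0.2156], [0.5804, 0.0821, 0.2258])]
[ 0.58022739 -0.065744    0.32519196]
```

View pics/t3.png

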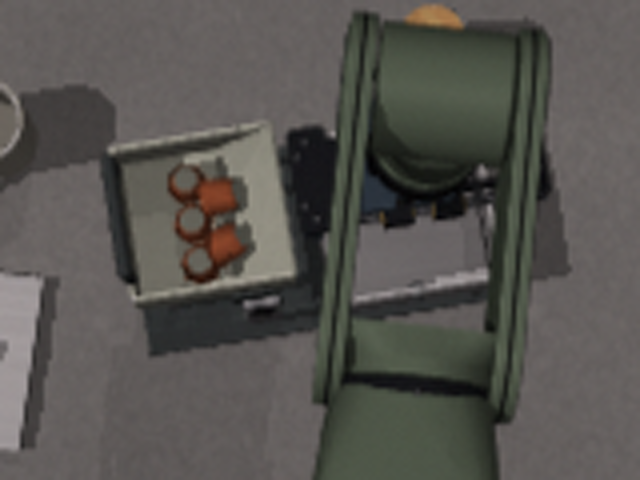

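All five capsules are in the skip: standing at (185,183), (192,222), (201,262), lying at (218,195) and (228,243). Next I'll cage the bar loosely between the fingers and carry it through its arc.

```bash
cat >> h.py <<'E'
B=[.6064,-.0774]
def bar(th,dz=-.022):
    a=np.arctan2(135,102)+th; return st2w(B,.141+.169*np.cos(a),0,.154+.169*np.sin(a)+dz)
E
python3 -c "
from h import *
print(R.from_quat(manip.observe()['tool_rot']).as_euler('xyz',degrees=True), to(bar(0,.05),bar(0)))
b=lambda t:np.array([169*np.cos(.9237+t),169*np.sin(.9237+t)])
for t in np.arange(0,1.93,.128): d=b(t)-b(0); print(round(t,3),'toolyz',-d.round(1))"
```

```text
[-1.79971500e+02 -2.22175440e-02  7.80742962e+00] [[23.9, -226.6, -13.5], [23.9, -226.6, 58.5]]
0.0 toolyz [-0. -0.]
0.128 toolyz [ 18.  -11.9]
0.256 toolyz [ 37.5 -21.4]
0.384 toolyz [ 57.9 -28.4]
0.512 toolyz [ 79.1 -32.6]
0.64 toolyz [100.7 -34.2]
0.768 toolyz [122.3 -32.9]
0.896 toolyz [143.5 -29. ]
1.024 toolyz [164.1 -22.3]
1.152 toolyz [183.6 -13.1]
1.28 toolyz [201.8  -1.4]
1.408 toolyz [218.4  12.4]
1.536 toolyz [233.1  28.3]
1.664 toolyz [245.6  45.9]
1.792 toolyz [255.8  65. ]
1.92 toolyz [263.4  85.2]
```

Call:
move_arm(motion=[{"x": 12, "y": -120, "z": -14, "rx": 0, "ry": 0, "rz": 0, "jaw": 0.1}, {"x": 12, "y": -120, "z": -14, "rx": 0, "ry": 0, "rz": 0, "jaw": 0.1}, {"x": 12, "y": -120, "z": -14, "rx": 0, "ry": 0, "rz": 0, "jaw": 0.1}, {"x": 12, "y": -120, "z": -14, "rx": 0, "ry": 0, "rz": 0, "jaw": 0.1}])

```text
time: 22.03
tool_pos: [0.575, 0.0637, 0.3403]
tool_rot: [0.997, 0.073, 0.001, -0.002]
force: [-0.1, -0.1, 0.2]
finger_gap: 0.027
finger_force: 0.0
```

Call:
move_arm(motion=[{"x": 12, "y": -107, "z": 0, "rx": 0, "ry": 0, "rz": 0, "jaw": 0.1}, {"x": 12, "y": -107, "z": 0, "rx": 0, "ry": 0, "rz": 0, "jaw": 0.1}, {"x": 12, "y": -107, "z": 0, "rx": 0, "ry": 0, "rz": 0, "jaw": 0.1}, {"x": 12, "y": -107, "z": 0, "rx": 0, "ry": 0, "rz": 0, "jaw": 0.1}, {"x": 12, "y": -107, "z": 0, "rx": 0, "ry": 0, "rz": 0, "jaw": 0.1}])

```text
time: 22.45
tool_pos: [0.5721, 0.1657, 0.3389]
tool_rot: [0.997, 0.071, -0.0, 0.0]
force: [0.5, 0.2, -0.2]
finger_gap: 0.0408
finger_force: 0.0
```

```bash
python3 -c "
from h import *
s=manip.observe();print(s['tool_pos'],s['finger_gap'],to(bar(0,.05),bar(0)));d=cam('side');save('s4.png',d['img'],(260,90,420,210),4)
W=cloud(d);b=rect(W,.5,.65,.12,.2,.275,.3);print(b.mean(0),b.min(0),b.max(0),bar(0,0))"
```

```text
[0.57214726 0.16567469 0.33892753] 0.0408313555391125 [[0.5, 2.6, 0.1], [0.5, 2.6, 72.1]]
[0.57509719 0.16113401 0.29091128] [0.52489895 0.1508951  0.27541786] [0.62877569 0.17759657 0.2997884 ] [np.float64(0.573017634681561), np.float64(0.16317374196758386), np.float64(0.28883957774285846)]
```

View pics/s4.png

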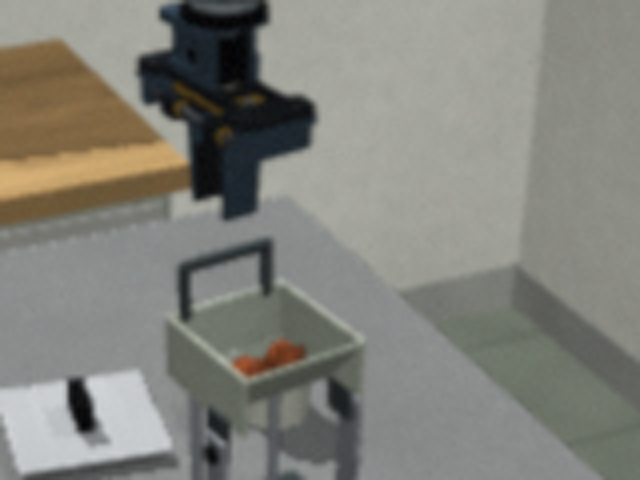

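The fingers sit right over the bar (225,255), and the capsules are visible in the skip at (270,355). Descend and cage the bar.

Call:
move_arm(motion=[{"x": 0, "y": 2, "z": 25, "rx": 0, "ry": 0, "rz": 0, "jaw": 0.1}, {"x": 0, "y": 2, "z": 50, "rx": 0, "ry": 0, "rz": 0, "jaw": 0.1}, {"x": 0, "y": 2, "z": 72, "rx": 0, "ry": 0, "rz": 0, "jaw": 0.1}, {"x": 0, "y": 2, "z": 72, "rx": 0, "ry": 0, "rz": 0, "jaw": 0.1}])

```text
time: 22.83
tool_pos: [0.5706, 0.1597, 0.2625]
tool_rot: [0.998, 0.068, -0.005, 0.001]
force: [-0.2, -0.2, -0.6]
finger_gap: 0.0408
finger_force: 0.0
```

Call:
move_arm(motion=[{"x": 0, "y": 0, "z": 0, "rx": 0, "ry": 0, "rz": 0, "jaw": 0.64}, {"x": 0, "y": 0, "z": 0, "rx": 0, "ry": 0, "rz": 0, "jaw": 0.64}, {"x": 0, "y": 0, "z": 0, "rx": 0, "ry": 0, "rz": 0, "jaw": 0.64}, {"x": 0, "y": 0, "z": 0, "rx": 0, "ry": 0, "rz": 0, "jaw": 0.64}], squeeze=8)

```text
time: 23.17
tool_pos: [0.5739, 0.1617, 0.2687]
tool_rot: [0.998, 0.068, 0.002, -0.0]
force: [-0.3, 3.8, 2.1]
finger_gap: 0.0178
finger_force: 2.1
```

Call:
move_arm(motion=[{"x": 0, "y": 18, "z": -12, "rx": 0, "ry": 0, "rz": 0, "jaw": 0.64}, {"x": 0, "y": 37.5, "z": -21.5, "rx": 0, "ry": 0, "rz": 0, "jaw": 0.64}, {"x": 0, "y": 58, "z": -28.5, "rx": 0, "ry": 0, "rz": 0, "jaw": 0.64}, {"x": 0, "y": 79, "z": -32.5, "rx": 0, "ry": 0, "rz": 0, "jaw": 0.64}, {"x": 0, "y": 100.5, "z": -34, "rx": 0, "ry": 0, "rz": 0, "jaw": 0.64}])

```text
time: 23.58
tool_pos: [0.5877, 0.0618, 0.3033]
tool_rot: [0.998, 0.069, 0.002, -0.0]
force: [0.7, 0.1, -0.8]
finger_gap: 0.0163
finger_force: 0.3
```

```bash
python3 -c "
from h import *
s=manip.observe();print(s['tool_pos'],s['force'],s['finger_gap'],to(bar(.64),bar(1.28)))
d=cam('side');save('s5.png',d['img'],(260,90,420,210),4)"
```

```text
[0.58766711 0.06182942 0.30325863] [ 0.71815967  0.10559968 -0.82669838] 0.016307462928204675 [[-0.6, -1.7, 2.3], [-0.7, 99.5, 35.0]]
```

View pics/s5.png

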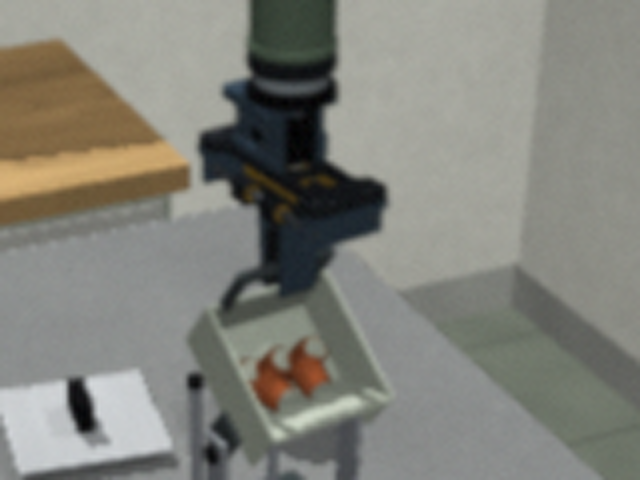

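The skip is tilted about 0.65 rad with its bar held in the fingers (290,275) and the capsules still inside. Continue.

Call:
move_arm(motion=[{"x": 0, "y": 21.5, "z": 1.5, "rx": 0, "ry": 0, "rz": 0, "jaw": 0.64}, {"x": 0, "y": 43, "z": 5, "rx": 0, "ry": 0, "rz": 0, "jaw": 0.64}, {"x": 0, "y": 63.5, "z": 12, "rx": 0, "ry": 0, "rz": 0, "jaw": 0.64}, {"x": 0, "y": 83, "z": 21, "rx": 0, "ry": 0, "rz": 0, "jaw": 0.64}, {"x": 0, "y": 101, "z": 33, "rx": 0, "ry": 0, "rz": 0, "jaw": 0.64}])

```text
time: 24.05
tool_pos: [0.6015, -0.0393, 0.2692]
tool_rot: [0.998, 0.068, 0.002, 0.001]
force: [0.7, 0.1, -1.0]
finger_gap: 0.0165
finger_force: 0.3
```

Call:
move_arm(motion=[{"x": 0, "y": 16.5, "z": 14, "rx": 0, "ry": 0, "rz": 0, "jaw": 0.64}, {"x": 0, "y": 31.5, "z": 30, "rx": 0, "ry": 0, "rz": 0, "jaw": 0.64}, {"x": 0, "y": 44, "z": 47.5, "rx": 0, "ry": 0, "rz": 0, "jaw": 0.64}, {"x": 0, "y": 54, "z": 66.5, "rx": 0, "ry": 0, "rz": 0, "jaw": 0.64}, {"x": 0, "y": 61.5, "z": 86.5, "rx": 0, "ry": 0, "rz": 0, "jaw": 0.64}])

```text
time: 24.47
tool_pos: [0.6098, -0.0994, 0.1819]
tool_rot: [0.998, 0.068, 0.001, -0.0]
force: [-2.4, 13.2, 11.1]
finger_gap: 0.0173
finger_force: 7.7
```

Call:
move_arm(motion=[{"x": 0, "y": 0, "z": 0, "rx": 0, "ry": 0, "rz": 0, "jaw": 0.64}, {"x": 0, "y": 0, "z": 0, "rx": 0, "ry": 0, "rz": 0, "jaw": 0.64}, {"x": 0, "y": 0, "z": 0, "rx": 0, "ry": 0, "rz": 0, "jaw": 0.64}, {"x": 0, "y": 0, "z": 0, "rx": 0, "ry": 0, "rz": 0, "jaw": 0.64}, {"x": 0, "y": 0, "z": 0, "rx": 0, "ry": 0, "rz": 0, "jaw": 0.64}])

```text
time: 24.88
tool_pos: [0.6099, -0.0987, 0.1829]
tool_rot: [0.998, 0.069, 0.001, 0.001]
force: [-0.1, 0.2, 0.2]
finger_gap: 0.0167
finger_force: 0.2
```

```bash
python3 -c "
from h import *
s=manip.observe();print(s['tool_pos'],s['force'],s['finger_gap'],to(bar(1.92),bar(1.28)))
look();d=cam('side');save('s6.png',d['img'],(260,90,420,270),3)"
```

```text
[ 0.6099035  -0.09873883  0.18291972] [-0.14051285  0.23736207  0.19483867] 0.016724573161279323 [[-0.5, -1.1, 1.3], [-0.3, -62.5, -85.4]]
top [(12, [0.5994, -0.0995, 0.0418], [0.597, -0.1024, 0.0433]), (40, [0.5872, -0.1383, 0.0395], [0.5866, -0.1374, 0.0421]), (8, [0.5771, -0.1026, 0.0381], [0.5777, -0.1027, 0.0371])]
side [(19, [0.5861, -0.0968, 0.0388], [0.5848, -0.0997, 0.042])]
```

View pics/s6.png

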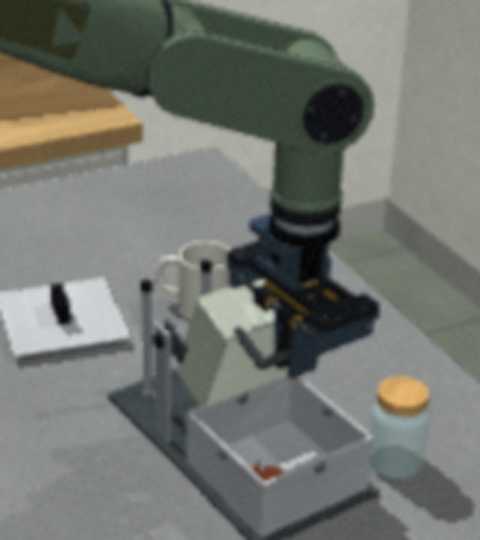

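The skip is fully tipped, and capsules are visible in the bin at (268,470). Ease it back the same way, slowly past balance.

Call:
move_arm(motion=[{"x": 0, "y": -7.5, "z": -20, "rx": 0, "ry": 0, "rz": 0, "jaw": 0.64}, {"x": 0, "y": -18, "z": -39.5, "rx": 0, "ry": 0, "rz": 0, "jaw": 0.64}, {"x": 0, "y": -30.5, "z": -57, "rx": 0, "ry": 0, "rz": 0, "jaw": 0.64}, {"x": 0, "y": -45, "z": -73, "rx": 0, "ry": 0, "rz": 0, "jaw": 0.64}, {"x": 0, "y": -61.5, "z": -86.5, "rx": 0, "ry": 0, "rz": 0, "jaw": 0.64}])

```text
time: 25.45
tool_pos: [0.6014, -0.0427, 0.2716]
tool_rot: [0.998, 0.068, 0.002, 0.005]
force: [0.5, -7.0, 6.0]
finger_gap: 0.0167
finger_force: 3.4
```

Call:
move_arm(motion=[{"x": 0, "y": -18, "z": -11.5, "rx": 0, "ry": 0, "rz": 0, "jaw": 0.64}, {"x": 0, "y": -37.5, "z": -21, "rx": 0, "ry": 0, "rz": 0, "jaw": 0.64}, {"x": 0, "y": -58, "z": -27.5, "rx": 0, "ry": 0, "rz": 0, "jaw": 0.64}, {"x": 0, "y": -68, "z": -29.5, "rx": 0, "ry": 0, "rz": 0, "jaw": 0.64}, {"x": 0, "y": -79.5, "z": -31.5, "rx": 0, "ry": 0, "rz": 0, "jaw": 0.64}])

```text
time: 25.87
tool_pos: [0.5899, 0.0412, 0.3]
tool_rot: [0.998, 0.069, 0.001, 0.001]
force: [0.3, -0.6, 0.7]
finger_gap: 0.0165
finger_force: 0.3
```

```bash
python3 -c "
from h import *
s=manip.observe();print(s['tool_pos'],s['force'],s['finger_gap'],to(bar(.768)))
b=lambda t:np.array([169*np.cos(.9237+t),169*np.sin(.9237+t)])
for T in (.768,.508,.308,.148):
  for k in range(1,6):
    t=T-k*(.052 if T>.6 else .04 if T>.4 else .032); d=b(t)-b(T); print(T,round(t,3),'toolyz',-d.round(1))"
```

```text
[0.5898567  0.04119596 0.30003882] [ 0.26011429 -0.59267824  0.73854345] 0.01652148523608537 [[0.1, -0.9, 0.3]]
0.768 0.716 toolyz [-8.7 -0.8]
0.768 0.664 toolyz [-17.5  -1.2]
0.768 0.612 toolyz [-26.3  -1.1]
0.768 0.56 toolyz [-35.1  -0.6]
0.768 0.508 toolyz [-43.8   0.4]
0.508 0.468 toolyz [-6.7  1.1]
0.508 0.428 toolyz [-13.3   2.4]
0.508 0.388 toolyz [-19.9   4. ]
0.508 0.348 toolyz [-26.4   5.9]
0.508 0.308 toolyz [-32.8   8. ]
0.308 0.276 toolyz [-5.1  1.9]
0.308 0.244 toolyz [-10.1   3.9]
0.308 0.212 toolyz [-15.    6.1]
0.308 0.18 toolyz [-19.9   8.5]
0.308 0.148 toolyz [-24.7  11. ]
0.148 0.116 toolyz [-4.7  2.7]
0.148 0.084 toolyz [-9.3  5.5]
0.148 0.052 toolyz [-13.9   8.4]
0.148 0.02 toolyz [-18.3  11.5]
0.148 -0.012 toolyz [-22.6  14.8]
```

Call:
move_arm(motion=[{"x": 0, "y": -8.5, "z": -1, "rx": 0, "ry": 0, "rz": 0, "jaw": 0.64}, {"x": 0, "y": -17.5, "z": -1, "rx": 0, "ry": 0, "rz": 0, "jaw": 0.64}, {"x": 0, "y": -26.5, "z": -1, "rx": 0, "ry": 0, "rz": 0, "jaw": 0.64}, {"x": 0, "y": -35, "z": -0.5, "rx": 0, "ry": 0, "rz": 0, "jaw": 0.64}, {"x": 0, "y": -44, "z": 0.5, "rx": 0, "ry": 0, "rz": 0, "jaw": 0.64}])

```text
time: 26.28
tool_pos: [0.5836, 0.085, 0.2985]
tool_rot: [0.998, 0.068, -0.0, 0.0]
force: [-1.2, -0.0, 0.6]
finger_gap: 0.0163
finger_force: 0.0
```

Call:
move_arm(motion=[{"x": 0, "y": -6.5, "z": 1, "rx": 0, "ry": 0, "rz": 0, "jaw": 0.64}, {"x": 0, "y": -13.5, "z": 2.5, "rx": 0, "ry": 0, "rz": 0, "jaw": 0.64}, {"x": 0, "y": -20, "z": 4, "rx": 0, "ry": 0, "rz": 0, "jaw": 0.64}, {"x": 0, "y": -26.5, "z": 6, "rx": 0, "ry": 0, "rz": 0, "jaw": 0.64}, {"x": 0, "y": -33, "z": 8, "rx": 0, "ry": 0, "rz": 0, "jaw": 0.64}])

```text
time: 26.7
tool_pos: [0.5791, 0.1177, 0.2906]
tool_rot: [0.998, 0.069, -0.0, 0.0]
force: [-0.8, 0.4, 0.2]
finger_gap: 0.0165
finger_force: 0.2
```

Call:
move_arm(motion=[{"x": 0, "y": -5, "z": 2, "rx": 0, "ry": 0, "rz": 0, "jaw": 0.64}, {"x": 0, "y": -10, "z": 4, "rx": 0, "ry": 0, "rz": 0, "jaw": 0.64}, {"x": 0, "y": -15, "z": 6, "rx": 0, "ry": 0, "rz": 0, "jaw": 0.64}, {"x": 0, "y": -20, "z": 8.5, "rx": 0, "ry": 0, "rz": 0, "jaw": 0.64}, {"x": 0, "y": -24.5, "z": 11, "rx": 0, "ry": 0, "rz": 0, "jaw": 0.64}])

```text
time: 27.12
tool_pos: [0.5759, 0.1419, 0.2797]
tool_rot: [0.998, 0.069, 0.0, -0.0]
force: [-0.9, 0.4, 0.4]
finger_gap: 0.0164
finger_force: 0.4
```

Call:
move_arm(motion=[{"x": 0, "y": -4.5, "z": 2.5, "rx": 0, "ry": 0, "rz": 0, "jaw": 0.64}, {"x": 0, "y": -9.5, "z": 5.5, "rx": 0, "ry": 0, "rz": 0, "jaw": 0.64}, {"x": 0, "y": -14, "z": 8.5, "rx": 0, "ry": 0, "rz": 0, "jaw": 0.64}, {"x": 0, "y": -18.5, "z": 11.5, "rx": 0, "ry": 0, "rz": 0, "jaw": 0.64}, {"x": 0, "y": -22.5, "z": 13.5, "rx": 0, "ry": 0, "rz": 0, "jaw": 0.64}])

```text
time: 27.53
tool_pos: [0.5727, 0.164, 0.2659]
tool_rot: [0.998, 0.069, -0.0, 0.0]
force: [-0.9, -0.9, 0.1]
finger_gap: 0.0161
finger_force: 0.0
```

```bash
python3 -c "
from h import *
s=manip.observe();print(s['tool_pos'],s['force'],s['finger_gap'],s['finger_force'],to(bar(0)))"
```

```text
[0.57266241 0.16402237 0.26590895] [-0.85116825 -0.88404135  0.08005786] 0.016113939501474578 0.0 [[0.2, 0.9, -0.9]]
```

Call:
move_arm(motion=[{"x": 0, "y": -1, "z": 0, "rx": 0, "ry": 0, "rz": 0, "jaw": 0.64}, {"x": 0, "y": -2, "z": 0, "rx": 0, "ry": 0, "rz": 0, "jaw": 0.64}, {"x": 0, "y": -3, "z": 0, "rx": 0, "ry": 0, "rz": 0, "jaw": 0.64}, {"x": 0, "y": -3, "z": 0, "rx": 0, "ry": 0, "rz": 0, "jaw": 0.64}])

```text
time: 27.87
tool_pos: [0.5726, 0.1666, 0.2667]
tool_rot: [0.998, 0.069, 0.0, 0.0]
force: [-0.5, -1.0, 0.2]
finger_gap: 0.0166
finger_force: 0.0
```

```bash
python3 -c "
from h import *
s=manip.observe();print(s['force'],s['finger_gap'],s['finger_force'])
look();d=cam('side');save('s7.png',d['img'],(260,90,420,270),3);W=cloud(d);p=rect(W,.45,.7,-.02,.19,.235,.25);q=p[:,:2]@np.array([[np.cos(Y),np.sin(Y)],[-np.sin(Y),np.cos(Y)]]).T;print(q.min(0),q.max(0))"
```

```text
[-0.49174259 -0.97022578  0.17005831] 0.01664695342086105 0.0
top [(51, [0.641, -0.1299, 0.0401], [0.6438, -0.1294, 0.0439]), (90, [0.5729, -0.104, 0.0354], [0.5713, -0.1048, 0.0442]), (41, [0.5882, -0.1386, 0.038], [0.5865, -0.1377, 0.0421]), (15, [0.5627, -0.0709, 0.028], [0.5613, -0.0688, 0.0356])]
side [(18, [0.584, -0.0965, 0.0394], [0.5835, -0.0997, 0.0419])]
[ 0.52528638 -0.05556911] [0.66002423 0.09045858]
```

View pics/s7.png

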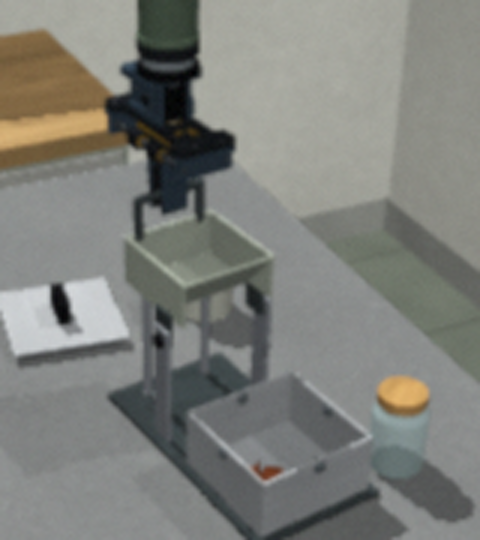

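The skip stands upright and empty with the bar at (165,200). Capsules are visible in the bin. Release upward and look at the bin and lid.

Call:
move_arm(motion=[{"x": 0, "y": 1, "z": 0, "rx": 0, "ry": 0, "rz": 0, "jaw": 0.3}, {"x": 0, "y": 1, "z": 0, "rx": 0, "ry": 0, "rz": 0, "jaw": 0.3}, {"x": 0, "y": 1, "z": -25, "rx": 0, "ry": 0, "rz": 0, "jaw": 0.3}, {"x": 0, "y": 1, "z": -55, "rx": 0, "ry": 0, "rz": 0, "jaw": 0.3}, {"x": 0, "y": 1, "z": -90, "rx": 0, "ry": 0, "rz": 0, "jaw": 0.3}])

```text
time: 28.43
tool_pos: [0.5718, 0.1653, 0.356]
tool_rot: [0.998, 0.068, -0.002, 0.0]
force: [0.6, 0.9, 0.5]
finger_gap: 0.0319
finger_force: 0.0
```

```bash
python3 -c "
from h import *
d=cam('top');W=cloud(d);save('t8.png',d['img'],(190,140,390,270),4);look()
im=d['img'].astype(int)
m=(W[...,2]>.009)&(W[...,2]<.03)&(W[...,0]>.36)&(W[...,0]<.6)&(W[...,1]>.24)&(W[...,1]<.47)&(im.min(-1)>130)
p=W[m]
r=cv2.minAreaRect((p[:,:2]*1000).astype(np.float32)); print(m.sum(),r,p.mean(0),np.median(p,0))
g=rect(W,.42,.56,.3,.42,.04,.06);r=cv2.minAreaRect((g[:,:2]*1000).astype(np.float32)); print(r,g.mean(0))
print(manip.observe()['joint_pos'],manip.observe()['tool_pos'])"
```

```text
top [(51, [0.6407, -0.13, 0.0413], [0.6434, -0.1303, 0.0456]), (91, [0.5725, -0.1039, 0.0358], [0.5712, -0.1056, 0.0438]), (42, [0.587, -0.1384, 0.0386], [0.5865, -0.1379, 0.0423]), (15, [0.5633, -0.0708, 0.0267], [0.5605, -0.071, 0.0348])]
side [(18, [0.5846, -0.097, 0.0394], [0.5836, -0.0996, 0.0417])]
1282 ((490.02862548828125, 358.18988037109375), (164.1066131591797, 163.69956970214844), 81.54788208007812) [0.48434252 0.37532081 0.01683213] [0.47278765 0.37925439 0.0166733 ]
((490.1485290527344, 358.2075500488281), (61.61979675292969, 20.14042091369629), 80.63758850097656) [0.48968818 0.35679979 0.05064192]
[ 2.62208755e-01  3.03903845e-01  1.22945984e+00 -1.27440591e-04
  1.60120769e+00  1.69586090e+00] [0.57372339 0.16584318 0.35975078]
```

View pics/t8.png

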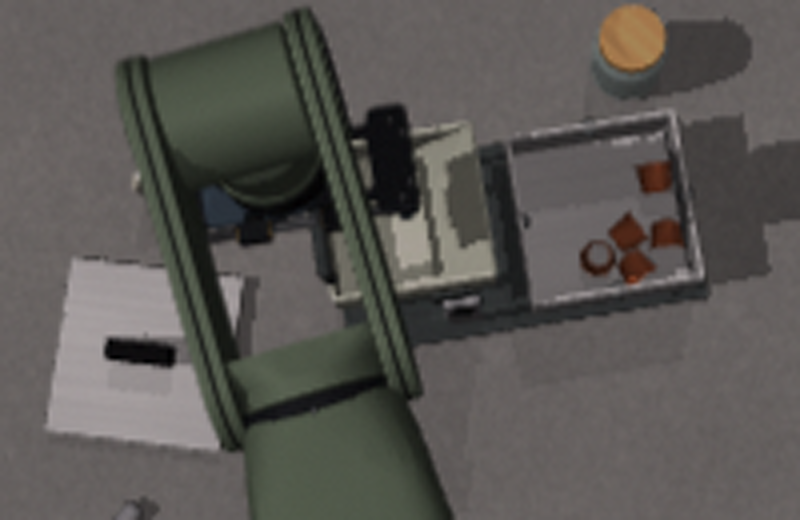

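Five capsules lie in the bin: (655,177), (628,232), (598,258), (635,265), (667,233). The lid grip is at (140,351). Go to the lid.

Call:
move_arm(motion=[{"x": -40, "y": -150, "z": 0, "rx": 0, "ry": 0, "rz": -7, "jaw": 0}, {"x": -40, "y": -150, "z": 0, "rx": 0, "ry": 0, "rz": -14, "jaw": 0}, {"x": -40, "y": -150, "z": 0, "rx": 0, "ry": 0, "rz": -21, "jaw": 0}, {"x": -40, "y": -150, "z": 0, "rx": 0, "ry": 0, "rz": -28, "jaw": 0}, {"x": -40, "y": -150, "z": 0, "rx": 0, "ry": 0, "rz": -35, "jaw": 0}])

```text
time: 29.0
tool_pos: [0.5095, 0.3135, 0.3546]
tool_rot: [0.929, 0.371, -0.002, -0.001]
force: [0.4, -0.6, 0.7]
finger_gap: 0.0456
finger_force: 0.0
```

Call:
move_arm(motion=[{"x": 0, "y": 0, "z": 30, "rx": 0, "ry": 0, "rz": -7, "jaw": 0}, {"x": 0, "y": 0, "z": 60, "rx": 0, "ry": 0, "rz": -14, "jaw": 0}, {"x": 0, "y": 0, "z": 90, "rx": 0, "ry": 0, "rz": -21, "jaw": 0}, {"x": 0, "y": 0, "z": 120, "rx": 0, "ry": 0, "rz": -28, "jaw": 0}, {"x": 0, "y": 0, "z": 150, "rx": 0, "ry": 0, "rz": -35, "jaw": 0}])

```text
time: 29.42
tool_pos: [0.5114, 0.3082, 0.2037]
tool_rot: [0.776, 0.631, -0.001, -0.0]
force: [-0.2, 0.3, 1.5]
finger_gap: 0.0457
finger_force: 0.0
```

Call:
move_arm(motion=[{"x": 0, "y": 0, "z": 0, "rx": 0, "ry": 0, "rz": -3.5, "jaw": 0}, {"x": 0, "y": 0, "z": 0, "rx": 0, "ry": 0, "rz": -3.5, "jaw": 0}, {"x": 0, "y": 0, "z": 0, "rx": 0, "ry": 0, "rz": -3.5, "jaw": 0}])

```text
time: 29.67
tool_pos: [0.5123, 0.3086, 0.2057]
tool_rot: [0.759, 0.651, -0.001, -0.0]
force: [-0.2, -0.4, 0.7]
finger_gap: 0.0457
finger_force: 0.0
```

```bash
python3 -c "
from h import *
s=manip.observe();print(s['tool_pos'],R.from_quat(s['tool_rot']).as_matrix()[:,0],s['finger_gap'],to([.490,.3575,.1],[.490,.3575,.024]))"
```

```text
[0.51225669 0.30855662 0.20570687] [ 1.52003604e-01  9.88379599e-01 -8.19802159e-04] 0.04569104843753858 [[45.1, -29.4, 105.7], [45.1, -29.3, 181.7]]
```

Call:
move_arm(motion=[{"x": 45, "y": -29.5, "z": 100, "rx": 0, "ry": 0, "rz": 0, "jaw": 0}, {"x": 45, "y": -29.5, "z": 100, "rx": 0, "ry": 0, "rz": 0, "jaw": 0}, {"x": 45, "y": -29.5, "z": 100, "rx": 0, "ry": 0, "rz": 0, "jaw": 0}, {"x": 45, "y": -29.5, "z": 100, "rx": 0, "ry": 0, "rz": 0, "jaw": 0}, {"x": 45, "y": -29.5, "z": 100, "rx": 0, "ry": 0, "rz": 0, "jaw": 0}])

```text
time: 30.08
tool_pos: [0.4898, 0.3579, 0.1061]
tool_rot: [0.758, 0.652, -0.001, 0.0]
force: [-0.0, -1.1, -0.2]
finger_gap: 0.0458
finger_force: 0.0
```

Call:
move_arm(motion=[{"x": 0, "y": 0, "z": 25, "rx": 0, "ry": 0, "rz": 0, "jaw": 0}, {"x": 0, "y": 0, "z": 50, "rx": 0, "ry": 0, "rz": 0, "jaw": 0}, {"x": 0, "y": 0, "z": 70, "rx": 0, "ry": 0, "rz": 0, "jaw": 0}, {"x": 0, "y": 0, "z": 81, "rx": 0, "ry": 0, "rz": 0, "jaw": 0}, {"x": 0, "y": 0, "z": 81, "rx": 0, "ry": 0, "rz": 0, "jaw": 0}])

```text
time: 30.5
tool_pos: [0.4905, 0.357, 0.0252]
tool_rot: [0.759, 0.651, -0.0, 0.0]
force: [-0.5, 1.1, -0.8]
finger_gap: 0.0458
finger_force: 0.0
```

Call:
move_arm(motion=[{"x": 0, "y": 0, "z": 0, "rx": 0, "ry": 0, "rz": 0, "jaw": 1}, {"x": 0, "y": 0, "z": 0, "rx": 0, "ry": 0, "rz": 0, "jaw": 1}, {"x": 0, "y": 0, "z": 0, "rx": 0, "ry": 0, "rz": 0, "jaw": 1}, {"x": 0, "y": 0, "z": 0, "rx": 0, "ry": 0, "rz": 0, "jaw": 1}, {"x": 0, "y": 0, "z": 0, "rx": 0, "ry": 0, "rz": 0, "jaw": 1}], squeeze=50)

```text
time: 30.92
tool_pos: [0.4904, 0.3581, 0.0267]
tool_rot: [0.758, 0.652, 0.001, -0.0]
force: [-1.3, 0.5, 4.2]
finger_gap: 0.0199
finger_force: 50.0
```

```bash
python3 -c "
from h import *
s=manip.observe();print(s['tool_pos'],s['force'],R.from_quat(s['tool_rot']).as_matrix()[:,0],s['finger_gap'],s['finger_force'])"
```

```text
[0.49036869 0.35810691 0.02674544] [-1.2546841   0.49255624  4.23675175] [0.15033935 0.98863355 0.00133306] 0.019906215667394662 50.00239670276642
```

Call:
move_arm(motion=[{"x": 0, "y": 0, "z": -20, "rx": 0, "ry": 0, "rz": 0, "jaw": 1}, {"x": 0, "y": 0, "z": -55, "rx": 0, "ry": 0, "rz": 0, "jaw": 1}, {"x": 0, "y": 0, "z": -95, "rx": 0, "ry": 0, "rz": 0, "jaw": 1}, {"x": 0, "y": 0, "z": -135, "rx": 0, "ry": 0, "rz": 0, "jaw": 1}, {"x": 0, "y": 0, "z": -170, "rx": 0, "ry": 0, "rz": 0, "jaw": 1}])

```text
time: 31.33
tool_pos: [0.49, 0.3576, 0.1978]
tool_rot: [0.758, 0.652, 0.001, 0.0]
force: [1.5, 1.2, -2.0]
finger_gap: 0.0195
finger_force: 50.0
```

Call:
move_arm(motion=[{"x": -174, "y": -95, "z": 0, "rx": 0, "ry": 0, "rz": 0, "jaw": 1}, {"x": -174, "y": -95, "z": 0, "rx": 0, "ry": 0, "rz": 0, "jaw": 1}, {"x": -174, "y": -95, "z": 0, "rx": 0, "ry": 0, "rz": 0, "jaw": 1}, {"x": -174, "y": -95, "z": 0, "rx": 0, "ry": 0, "rz": 0, "jaw": 1}, {"x": -174, "y": -95, "z": 0, "rx": 0, "ry": 0, "rz": 0, "jaw": 1}])

```text
time: 31.75
tool_pos: [0.3669, 0.1973, 0.1949]
tool_rot: [0.758, 0.652, -0.001, 0.0]
force: [-0.7, -0.9, -2.0]
finger_gap: 0.0198
finger_force: 50.0
```

Call:
move_arm(motion=[{"x": -148, "y": 22, "z": 0, "rx": 0, "ry": 0, "rz": -3.5, "jaw": 1}, {"x": -148, "y": 22, "z": 0, "rx": 0, "ry": 0, "rz": -7, "jaw": 1}, {"x": -148, "y": 22, "z": 0, "rx": 0, "ry": 0, "rz": -10.5, "jaw": 1}, {"x": -148, "y": 22, "z": 0, "rx": 0, "ry": 0, "rz": -14, "jaw": 1}, {"x": -148, "y": 22, "z": 0, "rx": 0, "ry": 0, "rz": -16.5, "jaw": 1}])

```text
time: 32.17
tool_pos: [0.3685, 0.0464, 0.1954]
tool_rot: [0.658, 0.753, -0.001, 0.001]
force: [-0.1, 1.0, -2.0]
finger_gap: 0.0199
finger_force: 50.0
```

```bash
python3 -c "
from h import *
s=manip.observe();print(s['tool_pos'],s['force'],R.from_quat(s['tool_rot']).as_matrix()[:,0],s['finger_gap'],s['finger_force'],to([.37,-.1,.2],[.49,-.09,.2],B+[.2]))"
```

```text
[0.36852379 0.04635093 0.19543063] [-0.0713873   0.97957399 -1.97358618] [-0.13511454  0.99082656 -0.00260505] 0.019901039916927404 49.99872386455536 [[-145.2, -18.3, -4.2], [-151.5, 101.9, -4.2], [-154.8, 219.0, -4.3]]
```

Call:
move_arm(motion=[{"x": -145, "y": -18, "z": 0, "rx": 0, "ry": 0, "rz": 0, "jaw": 1}, {"x": -145, "y": -18, "z": 0, "rx": 0, "ry": 0, "rz": 0, "jaw": 1}, {"x": -145, "y": -18, "z": 0, "rx": 0, "ry": 0, "rz": 0, "jaw": 1}, {"x": -145, "y": -18, "z": 0, "rx": 0, "ry": 0, "rz": 0, "jaw": 1}])

```text
time: 32.5
tool_pos: [0.3711, -0.0992, 0.1956]
tool_rot: [0.657, 0.753, -0.001, 0.001]
force: [1.1, 1.0, -1.7]
finger_gap: 0.0199
finger_force: 50.0
```

Call:
move_arm(motion=[{"x": -5, "y": 118, "z": 0, "rx": 0, "ry": 0, "rz": 0, "jaw": 1}, {"x": -5, "y": 118, "z": 0, "rx": 0, "ry": 0, "rz": 0, "jaw": 1}, {"x": -5, "y": 118, "z": 0, "rx": 0, "ry": 0, "rz": 0, "jaw": 1}, {"x": -5, "y": 118, "z": 0, "rx": 0, "ry": 0, "rz": 0, "jaw": 1}])

```text
time: 32.83
tool_pos: [0.4956, -0.0849, 0.1951]
tool_rot: [0.657, 0.754, 0.002, 0.002]
force: [0.4, 0.0, -2.8]
finger_gap: 0.0198
finger_force: 50.0
```

Call:
move_arm(motion=[{"x": -5, "y": 119, "z": 0, "rx": 0, "ry": 0, "rz": 0, "jaw": 1}, {"x": -5, "y": 119, "z": 0, "rx": 0, "ry": 0, "rz": 0, "jaw": 1}, {"x": -5, "y": 119, "z": 0, "rx": 0, "ry": 0, "rz": 0, "jaw": 1}, {"x": -5, "y": 119, "z": 0, "rx": 0, "ry": 0, "rz": 0, "jaw": 1}])

```text
time: 33.17
tool_pos: [0.6137, -0.0726, 0.1939]
tool_rot: [0.656, 0.754, 0.002, 0.002]
force: [0.9, -0.4, -2.4]
finger_gap: 0.02
finger_force: 50.0
```

Call:
move_arm(motion=[{"x": 0, "y": 0, "z": 25, "rx": 0, "ry": 0, "rz": 0, "jaw": 1}, {"x": 0, "y": 0, "z": 40, "rx": 0, "ry": 0, "rz": 0, "jaw": 1}, {"x": 0, "y": 0, "z": 40, "rx": 0, "ry": 0, "rz": 0, "jaw": 1}, {"x": 0, "y": 0, "z": 40, "rx": 0, "ry": 0, "rz": 0, "jaw": 1}])

```text
time: 33.5
tool_pos: [0.6066, -0.0732, 0.1546]
tool_rot: [0.657, 0.754, -0.001, -0.001]
force: [-0.2, 0.5, -1.8]
finger_gap: 0.0198
finger_force: 50.0
```

```bash
python3 -c "
from h import *
s=manip.observe();print(s['tool_pos'],s['force'],R.from_quat(s['tool_rot']).as_matrix()[:,0],s['finger_gap'],s['finger_force'],to(B+[.13]))
M=np.array([[np.cos(Y),np.sin(Y)],[-np.sin(Y),np.cos(Y)]])
for n in('top','side'):
  d=cam(n);W=cloud(d);print(n)
  if n=='side': save('s9.png',d['img'],(290,150,450,270),5)
  for z0,z1 in((.135,.155),(.08,.092)):
    p=rect(W,.48,.74,-.2,.04,z0,z1);p=p[(p@np.r_[M[1],0]>-.26)&(p@np.r_[M[1],0]<-.06)]
    if len(p)>9: q=p[:,:2]@M.T;print(z0,len(p),np.percentile(q,[0.5,99.5],axis=0).round(4).tolist(),np.median(p[:,2]))
"
```

```text
[ 0.60662348 -0.0732105   0.15462326] [-0.15542975  0.50299435 -1.84620806] [-1.36989234e-01  9.90572404e-01  5.12312236e-04] 0.019821837682820975 49.99939262866974 [[-4.1, -0.7, 24.6]]
top
0.135 407 [[0.524, -0.2227], [0.6739, -0.074]] 0.1447709960266157
side
0.135 1133 [[0.5111, -0.2414], [0.6764, -0.0749]] 0.14787696276384
0.08 278 [[0.5103, -0.2419], [0.7163, -0.0792]] 0.08643824041532638
```

View pics/s9.png

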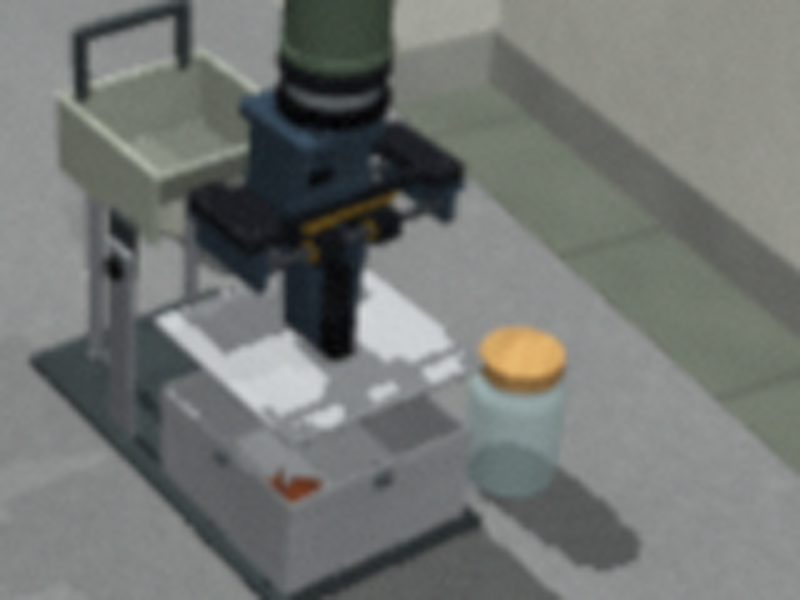

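The lid hangs level over the bin: plate corners (160,320), (460,360), (300,425). The nearest edge overlaps about as it should. Measured offset is about +3.5 mm in station y and +1 mm in x; correct that while lowering.

Call:
move_arm(motion=[{"x": -3.5, "y": -1, "z": 15, "rx": 0, "ry": 0, "rz": 0, "jaw": 1}, {"x": -3.5, "y": -1, "z": 30, "rx": 0, "ry": 0, "rz": 0, "jaw": 1}, {"x": -3.5, "y": -1, "z": 35, "rx": 0, "ry": 0, "rz": 0, "jaw": 1}, {"x": -3.5, "y": -1, "z": 35, "rx": 0, "ry": 0, "rz": 0, "jaw": 1}])

```text
time: 33.93
tool_pos: [0.6066, -0.0769, 0.1203]
tool_rot: [0.657, 0.754, -0.0, -0.0]
force: [-0.1, 0.6, -2.8]
finger_gap: 0.0196
finger_force: 50.0
```

Call:
move_arm(motion=[{"x": 0, "y": 0, "z": 2, "rx": 0, "ry": 0, "rz": 0, "jaw": 1}, {"x": 0, "y": 0, "z": 4, "rx": 0, "ry": 0, "rz": 0, "jaw": 1}, {"x": 0, "y": 0, "z": 6, "rx": 0, "ry": 0, "rz": 0, "jaw": 1}, {"x": 0, "y": 0, "z": 7, "rx": 0, "ry": 0, "rz": 0, "jaw": 1}, {"x": 0, "y": 0, "z": 7, "rx": 0, "ry": 0, "rz": 0, "jaw": 1}])

```text
time: 34.35
tool_pos: [0.6072, -0.0769, 0.1135]
tool_rot: [0.657, 0.754, -0.0, 0.0]
force: [0.0, 0.3, -2.5]
finger_gap: 0.0196
finger_force: 50.0
```

```bash
python3 -c "
from h import *
s=manip.observe();print(s['tool_pos'],s['force'],s['torque'],to(B+[.104]))"
```

```text
[ 0.60715687 -0.0768952   0.11354036] [ 0.02482622  0.2843735  -2.53308893] [ 0.00540689 -0.12012427 -0.00469682] [[-0.4, -0.8, 9.5]]
```

Call:
move_arm(motion=[{"x": 0, "y": -0.5, "z": 1, "rx": 0, "ry": 0, "rz": 0, "jaw": 1}, {"x": 0, "y": -0.5, "z": 2, "rx": 0, "ry": 0, "rz": 0, "jaw": 1}, {"x": 0, "y": -0.5, "z": 3, "rx": 0, "ry": 0, "rz": 0, "jaw": 1}, {"x": 0, "y": -0.5, "z": 4, "rx": 0, "ry": 0, "rz": 0, "jaw": 1}, {"x": 0, "y": -0.5, "z": 4, "rx": 0, "ry": 0, "rz": 0, "jaw": 1}])

```text
time: 34.77
tool_pos: [0.6067, -0.0767, 0.1098]
tool_rot: [0.657, 0.754, 0.0, -0.0]
force: [-1.6, 1.3, 0.8]
finger_gap: 0.0196
finger_force: 50.0
```

Call:
move_arm(motion=[{"x": 0, "y": 0, "z": 1, "rx": 0, "ry": 0, "rz": 0, "jaw": 1}, {"x": 0, "y": 0, "z": 2, "rx": 0, "ry": 0, "rz": 0, "jaw": 1}, {"x": 0, "y": 0, "z": 3, "rx": 0, "ry": 0, "rz": 0, "jaw": 1}, {"x": 0, "y": 0, "z": 3, "rx": 0, "ry": 0, "rz": 0, "jaw": 1}])

```text
time: 35.1
tool_pos: [0.6073, -0.077, 0.1073]
tool_rot: [0.657, 0.754, 0.001, 0.001]
force: [-0.3, 1.4, 4.1]
finger_gap: 0.0197
finger_force: 50.0
```

Call:
move_arm(motion=[{"x": 0, "y": 0, "z": 1, "rx": 0, "ry": 0, "rz": 0, "jaw": 1}, {"x": 0, "y": 0, "z": 2, "rx": 0, "ry": 0, "rz": 0, "jaw": 1}, {"x": 0, "y": 0, "z": 3, "rx": 0, "ry": 0, "rz": 0, "jaw": 1}, {"x": 0, "y": 0, "z": 4, "rx": 0, "ry": 0, "rz": 0, "jaw": 1}, {"x": 0, "y": 0, "z": 4, "rx": 0, "ry": 0, "rz": 0, "jaw": 1}])

```text
time: 35.52
tool_pos: [0.6068, -0.0769, 0.1038]
tool_rot: [0.657, 0.754, 0.0, 0.0]
force: [-2.7, 1.2, 10.4]
finger_gap: 0.0194
finger_force: 50.0
```

Call:
move_arm(motion=[{"x": 0, "y": 0, "z": 1, "rx": 0, "ry": 0, "rz": 0, "jaw": 1}, {"x": 0, "y": 0, "z": 2, "rx": 0, "ry": 0, "rz": 0, "jaw": 1}, {"x": 0, "y": 0, "z": 2, "rx": 0, "ry": 0, "rz": 0, "jaw": 1}])

```text
time: 35.77
tool_pos: [0.6068, -0.0769, 0.1037]
tool_rot: [0.657, 0.754, 0.001, 0.001]
force: [-5.6, 2.0, 20.4]
finger_gap: 0.0193
finger_force: 50.0
```

It's at the predicted home height, with a hard stop. Unload, release and retreat.

Call:
move_arm(motion=[{"x": 0, "y": 0, "z": -2, "rx": 0, "ry": 0, "rz": 0, "jaw": 1}, {"x": 0, "y": 0, "z": -2, "rx": 0, "ry": 0, "rz": 0, "jaw": 0.1}, {"x": 0, "y": 0, "z": -2, "rx": 0, "ry": 0, "rz": 0, "jaw": 0.1}, {"x": 0, "y": 0, "z": -2, "rx": 0, "ry": 0, "rz": 0, "jaw": 0.1}, {"x": 0, "y": 0, "z": -2, "rx": 0, "ry": 0, "rz": 0, "jaw": 0.1}])

```text
time: 36.18
tool_pos: [0.6064, -0.0771, 0.1016]
tool_rot: [0.657, 0.754, -0.0, -0.0]
force: [0.2, 0.4, -0.6]
finger_gap: 0.0405
finger_force: 0.0
```

Call:
move_arm(motion=[{"x": 0, "y": 0, "z": -20, "rx": 0, "ry": 0, "rz": 0, "jaw": 0.1}, {"x": 0, "y": 0, "z": -60, "rx": 0, "ry": 0, "rz": 0, "jaw": 0.1}, {"x": 0, "y": 0, "z": -100, "rx": 0, "ry": 0, "rz": 0, "jaw": 0.1}, {"x": 0, "y": 0, "z": -140, "rx": 0, "ry": 0, "rz": 0, "jaw": 0.1}, {"x": 0, "y": 0, "z": -140, "rx": 0, "ry": 0, "rz": 0, "jaw": 0.1}])

```text
time: 36.6
tool_pos: [0.6107, -0.0776, 0.2511]
tool_rot: [0.657, 0.754, 0.004, 0.007]
force: [0.6, 0.1, 1.7]
finger_gap: 0.0409
finger_force: 0.0
```

Call:
move_arm(motion=[{"x": -150, "y": 0, "z": 0, "rx": 0, "ry": 0, "rz": 0, "jaw": 0.1}, {"x": -150, "y": 0, "z": 0, "rx": 0, "ry": 0, "rz": 0, "jaw": 0.1}, {"x": -150, "y": 0, "z": 0, "rx": 0, "ry": 0, "rz": 0, "jaw": 0.1}, {"x": -150, "y": 0, "z": 0, "rx": 0, "ry": 0, "rz": 0, "jaw": 0.1}, {"x": -150, "y": 0, "z": 0, "rx": 0, "ry": 0, "rz": 0, "jaw": 0.1}])

```text
time: 37.02
tool_pos: [0.6273, -0.2311, 0.2408]
tool_rot: [0.659, 0.752, -0.001, 0.001]
force: [0.1, 0.8, -0.9]
finger_gap: 0.0412
finger_force: 0.0
```

```bash
python3 -c "
from h import *
s=manip.observe();print(s['tool_pos'],s['force'])
M=np.array([[np.cos(Y),np.sin(Y)],[-np.sin(Y),np.cos(Y)]])
for n in('top','side'):
  d=cam(n);W=cloud(d)
  if n=='side': save('s10.png',d['img'],(290,150,450,270),5)
  p=rect(W,.48,.74,-.2,.04,.085,.103);q=p[:,:2]@M.T;k=(q[:,1]>-.26)&(q[:,1]<-.06);p=p[k];q=q[k]
  A=np.c_[q-q.mean(0),np.ones(len(q))];print(n,len(p),np.percentile(q,[.5,99.5],axis=0).round(4).tolist(),np.linalg.lstsq(A,p[:,2],rcond=None)[0])
look()
"
```

```text
[ 0.62726115 -0.23108006  0.24075965] [ 0.11783147  0.84629889 -0.86418436]
top 1933 [[0.5088, -0.2422], [0.7068, -0.0782]] [-0.00085408 -0.00042773  0.09377986]
side 1323 [[0.509, -0.2447], [0.7139, -0.0773]] [0.0004609  0.00553805 0.09559314]
top []
side []
```

View pics/s10.png

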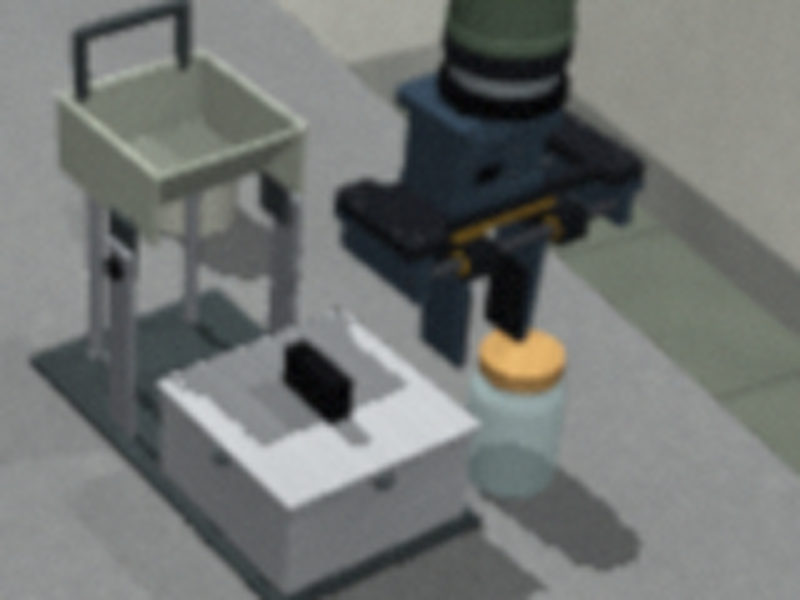

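The lid lies flush on the bin rim and level (corners (160,380), (480,425), (295,505)). The plate top is at 0.093 m once the camera bias is taken off, and the skip is upright and empty. Hand in.

```bash
python3 -c "
from station import manip
print(manip.hand_in())"
```

```text
the job is handed in; nothing more can be done
None
```

I handed the job in at about 37 s: all five capsules are in the bin, the skip was tipped and eased back upright, and the lid is pressed fully home. No verdict was returned at hand-in, so success rests on my own camera and force checks.

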